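# Top up the spring-loaded plaque dispenser

### The arm

A 7-joint arm with a two-finger parallel gripper is mounted at the origin on the work surface. World frame = base frame: x ahead of the robot, y to its left, z up, the work surface at z = 0. Lengths are in m, angles in rad, forces in N, time in s.
With the tool pointing down it reaches from about 0.425 to 0.925 m from the base axis. Payload 6.8 kg.
Tool frame: the origin (TCP) lies between the finger pads; the fingertips stand finger_overhang ahead of it and the grasp point (between the pads) lies 6 mm ahead of it (finger_overhang is the distance from the TCP to the fingertips, in m); z points along the fingers, y is the line along which they close (so a half turn about z gives the same grasp; the last joint's range is limited). The gripper opens to 85 mm and grips with 20 to 120 N. Pads are 22 mm wide; open, the fingers measure 114 mm over their backs; the gripper's body (76 mm by 85 mm) begins 54 mm behind the grasp point. The pads swing forward as they close: fully open they stand 13 mm farther back than shut.
Start: joints at [1.116, 0.477, 0.022, 1.555, -0.011, 1.109, -0.083], TCP at [0.229, -0.635, 0.256] pointing down, gripper open.
Joint ranges: [-2.96, 2.96], [-0.34, 2.1], [-1.41, 1.46], [0.24, 2.44], [-1.37, 4.51], [0.17, 1.92], [-2.96, 2.96]. Speed limits (rad/s): [2.39, 2.39, 3.14, 3.14, 3.14, 3.14, 3.14].

### API

Orientations are given as a unit quaternion [w, x, y, z].
In Python, from station import * gives the robot as it stands.
- The arm moves only by the tool drive_tool, never from a script. Its argument "increments" is a list of rows, each an object of numbers: "claw": the finger opening in m, from 0 to 0.0854; "dx", "dy", "dz": the shift along the tool's x, y, z in m; "wx", "wy", "wz": the turn, a rotation vector about the tool's x, y, z in degrees. A call has 1 to 20 rows; each row shifts and turns the commanded pose from where the row before left it, along the tool's axes as they then stand; what a row does not reach is not made up. A row lasts 1/8 s, in which the tool goes at most 62.5 mm and 10.7 degrees, less where a joint would pass 70% of its speed; a pose out of reach is approached as far as the arm can. A call with a gripper value outside its range is refused whole. The fingers move at their own pace and stop on an object; "newtons" is the grip in N (left out, the last holds). Time passes only in rows, so rows that do not move let the fingers close. It gives the time, the measured TCP pose, the force, the opening and the grip force at its end, in the units of the state.
- get_obs(): the state, without advancing time (a new reading comes with each control period).
- read_camera(name): name is "side" or "top" or "wrist"; returns (picture, depth): 480x640x3 uint8, red, green, blue; 480x640 float32, m along the optical axis (not along the pixel's ray), 0 where there is no reading.
- calibration(name): a dict with "intrinsics" (3x3 intrinsics, pixels), "R" (3x3) and "t" (3): a world point X has camera coordinates R X + t; the wrist camera has in their place "mount" (4x4, takes a point from camera to tool coordinates, whose origin is the TCP and whose axes are the flange's). Camera axes: x right, y down, z forward; pixel columns grow to the right and rows downward; lengths in m; the calibration is good to about 2 mm. A picture is of the moment at which its call begins: read the wrist's pose just before it. calibration takes no time and is no camera call.
- hand_in(): hands the job in; it is judged then, once.
The state is a dict: "t": time; "q": joint angles; "joint_vel": joint speeds; "joint_torque": joint torques, N m; "eef_pos": TCP position; "tool_rot": TCP orientation; "contact_force": force on the tool from outside, world axes, zero at the start; "torque": the same for the moment, N m; "gripper_width": opening from 0.0 (shut) to 1.0 (fully open); "grasp_force": force on a finger pad.
Only numpy, scipy, OpenCV 4.12 (cv2) and the standard library are available. Lean on these libraries where they do the work, as an engineer would, in place of code of your own. Each camera call takes 0.05 s, during which the arm holds its last target. There are 200 camera calls.

### The job

Load the two blank wooden plaques lying on the bench into the spring dispenser: lay each one lengthwise on the pile in front of the two lips, press it down against the spring until it clears them, and slide it back under the lips until you feel it stop fully home against the rear wall, without shoving hard, so that all four blanks lie flat one on another under the lips. Never ram the spring follower down onto its bottom stop, and leave the plaque with the painted white leaf, the two paint pots and the brush where they are.

Things in the scene. Friction and masses are not known exactly. Their poses are not given: they have to be found in the camera images.
- dispenser: The dispenser: open-topped sheet-steel box screwed to the bench, 128 long (x) by 76 wide (y) by 103 mm high, on a dark base plate 150 by 112 mm. Origin: bench level, under the middle of the pile. +x points to its rear wall (the loading direction), -x to its open front, z up. It takes plaques lengthwise, along x. The points below give x, y, z in this frame, in mm.
- lip_level (a point): Point of the dispenser straight above its origin at z = 100 mm, the height of the lips' underside = upper face of the pile at rest.
- lip_edge (a point): Point at x = 21, y = 0, z = 100, midway between the two lips. These are flat, turned inwards from the side walls over the pile's rear corners: x = 21 to 60.5, |y| = 21 to 38, underside z = 100, 3 mm thick, the middle left open. Their front edges turn up a little, from x = 21 to 14.5 (underside there about 3 mm higher, highest point z = 105.5).
- rear_wall: The dispenser's rear wall, 3 mm sheet, top at z = 103; origin at its middle, x = 62, y = 0, z = 53.5, inner face at x = 60.5. A fully home plaque's end touches it; as lengths differ, the middle is then between x = 0 and 3 mm, so feel for the contact. The lacquered ends chip if shoved against it with over about 35 N.
- front_edge (a point): Top middle of the front wall (x = -62 to -65, only 80 mm high, with a 30 mm wide notch in the middle). A plaque laid on the pile with its middle at about x = -50 has its leading end (near x = 10) clear of the lips, rests on the pile and overhangs this wall; once home its trailing end is at x = -60 to -54 and can be pushed from here.
- side_edge (a point): Point at x = -22, y = 35, z = 95 on the left side wall's front part. From x = -62 to 18 both side walls are low: 70 mm apart inside, 3 mm thick, up to z = 95, ending in outward-flared edges (top z = 98, |y| up to 42) that lead a pressed plaque in.
- follower (a joint): Depth of the spring-loaded plate that carries the pile, in m below its top position (0 = empty, plate level with the lips' underside; 0.009 per plaque when at rest; 0.018 at the start, 0.036 with four plaques). It slides straight up and down without tilting; spring force about 6 N at 0, growing 2 N per 10 mm. Bottom stop at 0.052.
- plaque1_mid (a point): Centre (half-way up) of a blank plaque to be loaded: brown lacquered wood, hand-sawn, so lengths differ: between 115 and 121 mm (x), 64 wide (y), 9 mm thick (z), about 50 g, smooth (friction about 0.35 on its like and on the steel). Lies flat on the bench at the start.
- plaque2_mid (a point): Centre of the other blank plaque to be loaded: same kind, width and thickness, length also somewhere between 115 and 121 mm.
- stock1_mid (a point): Centre of the lower of the two blank plaques already in the dispenser: same kind, 118 mm long; loose in it, touching the rear wall or nearly so.
- stock2_mid (a point): Centre of the upper of the two blank plaques already in the dispenser: same kind, 118 mm long.
- painted_mid (a point): Centre of the finished plaque, same kind (118 mm) but with a white heart-shaped leaf and stem painted on its upper face. Drying flat on the bench; to be left alone.
- pot_white: Paper paint pot with white paint, 69 mm across, 79 mm high, origin at the centre of its foot. To be left alone.
- pot_green: White plastic paint pot with green paint, 69 mm across, 79 mm high, origin at the centre of its foot. To be left alone.
- brush: Brush, 190 mm long, lying on the bench along its x axis. To be left alone.
- plaque1: Blank plaque 1; origin at the centre of its underside.
- plaque2: Blank plaque 2; origin at the centre of its underside.
Things that resemble listed ones, but are neither listed nor needed, are in the scene too. What is shaped like the plaque2 but green or purple is not meant.

How it is judged:
By the outcome, as a careful person would: the job done as asked, in the order asked, and still so for the second after the job is handed in, with the robot touching nothing.
It also fails if it takes over 69 s, if anything falls off the work surface, if the arm or the gripper's body presses on something with over 40 N, if the wrist force passes 120 N, or if a joint passes its speed limit or range.

## Working session

There is one attempt and no reset: what is moved stays moved. The work goes in short steps, Python scripts to look and compute and a tool call to move; the robot and the scene stay as the last step left them, time stands still between calls to the robot, and variables do not carry over. Pictures are saved under pics/ and viewed, at most 10 in all, crops included, and the job is handed in when it is done.

Besides the shell and the picture viewer there is one more tool, called after "Request:" by a JSON object that holds its "method" and its "body", one argument or row to a line. drive_tool: Moves the arm, as the interface text tells. Its arguments: {"type":"object","properties":{"increments":{"type":"array","items":{"type":"object","properties":{"claw":{"type":"number"},"dx":{"type":"number"},"dy":{"type":"number"},"dz":{"type":"number"},"wx":{"type":"number"},"wy":{"type":"number"},"wz":{"type":"number"}}}},"newtons":{"type":"number"}},"required":["increments"]}

```bash
mkdir -p pics; ls
cat > h.py <<'E'
from station import *
import numpy as np, cv2
from scipy.spatial.transform import Rotation as Ro
def cam(name):
    o=get_obs(); im,d=read_camera(name); c=calibration(name); K=np.array(c["intrinsics"])
    if name=="wrist":
        M=np.array(c["mount"]); q=o["tool_rot"]; T=np.eye(4); T[:3,:3]=Ro.from_quat([q[1],q[2],q[3],q[0]]).as_matrix(); T[:3,3]=o["eef_pos"]
        W=T@M; Rcw=W[:3,:3]; p=W[:3,3]
    else:
        R=np.array(c["R"]); Rcw=R.T; p=-R.T@np.array(c["t"])
    return im,d,K,Rcw,p
def ray(px,z,K,Rcw,p):
    px=np.atleast_2d(px).astype(float); v=np.c_[px,np.ones(len(px))]@np.linalg.inv(K).T@Rcw.T
    return p+v*((z-p[2])/v[:,2])[:,None]
def cloud(d,K,Rcw,p):
    v,u=np.indices(d.shape); c=np.stack([(u-K[0,2])/K[0,0]*d,(v-K[1,2])/K[1,1]*d,d],-1)
    return c@Rcw.T+p
def save(n,im): cv2.imwrite("pics/"+n,cv2.cvtColor(im,cv2.COLOR_RGB2BGR))
E
python3 - <<'E'
from h import *
for n in ("top","side"):
    im,d,K,R,p=cam(n); save(n+"0.png",im); np.savez(n+"0.npz",im=im,d=d,K=K,R=R,p=p); print(n,p,R[:,2])
o=get_obs(); print(o); print(calibration("wrist"))
import station; print([x for x in dir(station) if 'over' in x.lower()])
E
```

```text
pics
top [ 0.39331573 -0.03880454  1.49231637] [ 0.09806124  0.01652021 -0.99504325]
side [ 0.31621888 -0.57441901  0.72073938] [ 0.22319051  0.64250176 -0.73306035]
{'t': 0.1, 'q': array([ 1.11587027,  0.47774614,  0.02236784,  1.55634503, -0.01148796,
        1.10931292, -0.08307425]), 'joint_vel': array([-1.74426750e-03, -3.37389467e-03,  7.04890517e-04, -3.79204094e-03,
        9.15393470e-04, -1.27871975e-05, -1.45600155e-03]), 'joint_torque': array([ 4.28097017e-03, -5.97759211e+01,  1.61355726e+00, -2.81956083e+01,
        1.28511313e-02,  4.96555207e-03,  2.84884931e-05]), 'eef_pos': array([ 0.22924912, -0.63435251,  0.25540735]), 'tool_rot': array([-8.13150145e-04,  9.84998766e-01,  1.72559333e-01, -2.16379214e-04]), 'contact_force': array([-0.04178179,  0.43644122, -0.25406084]), 'torque': array([-0.00018467, -0.04213995, -0.0165146 ]), 'grasp_force': 0.0, 'gripper_width': 1.0064736468019524}
{'intrinsics': array([[420.67422068,   0.        , 315.83786453],
       [  0.        , 420.67422068, 243.1384458 ],
       [  0.        ,   0.        ,   1.        ]]), 'mount': array([[-6.10903914e-04, -9.60647153e-01, -2.77770904e-01,
         7.04282347e-02],
       [ 9.99999653e-01, -7.43973816e-04,  3.73662698e-04,
         4.00812640e-04],
       [-5.65612287e-04, -2.77770580e-01,  9.60647274e-01,
        -1.18026406e-01],
       [ 0.00000000e+00,  0.00000000e+00,  0.00000000e+00,
         1.00000000e+00]])}
['finger_overhang']
```

View pics/top0.png

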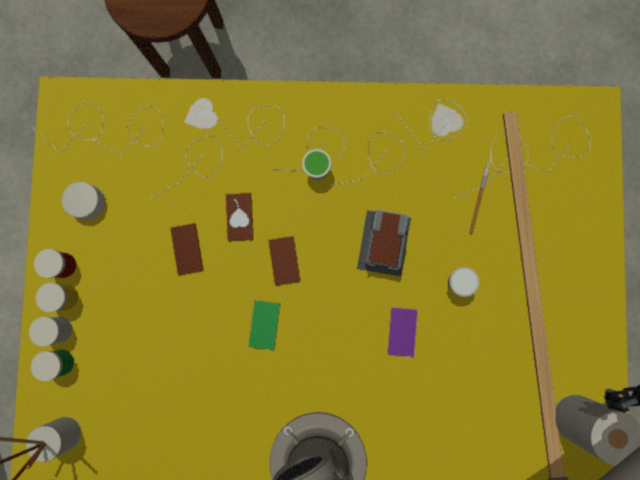

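View pics/side0.png

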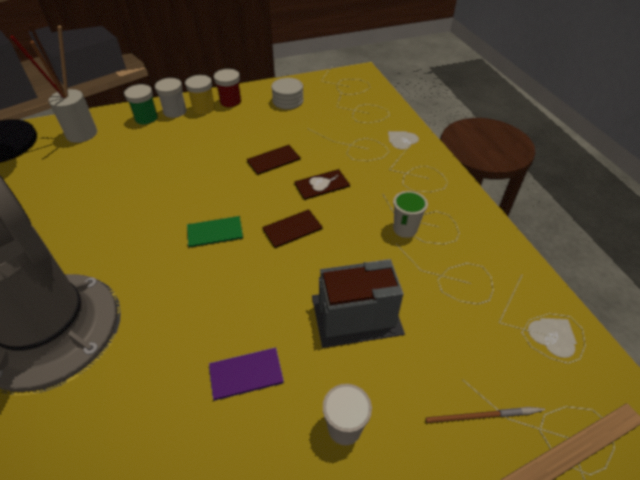

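Top view: brown rectangles at (187,249) and (285,261) are plain; the one at (239,217) has the white leaf (leave it); green (264,325) and purple (402,332) are decoys. So the blanks are (187,249) and (285,261). The dispenser is at (385,242), with its lips at the far (+x) end. Next: measure and confirm in an enlarged crop.

```bash
cat > m.py <<'E'
from h import *
f=np.load("top0.npz"); im,d,K,R,p=[f[k] for k in("im","d","K","R","p")]
hsv=cv2.cvtColor(im,cv2.COLOR_RGB2HSV)
m=(((hsv[...,0]<12)|(hsv[...,0]>172))&(hsv[...,1]>90)&(hsv[...,2]<150)).astype(np.uint8)*255
m[:180]=0; m[:,:150]=0; m[300:]=0; m[:,430:]=0
cs,_=cv2.findContours(m,0,1)
for c in cs:
    if cv2.contourArea(c)<200: continue
    z=0.009 if c[:,0,0].mean()<340 else 0.1
    w=ray(c[:,0],z,K,R,p)[:,:2]
    r=cv2.minAreaRect((w*1000).astype(np.float32)); print(c[:,0].mean(0),r)
P=cloud(d,K,R,p)
# dispenser: high points
s=(P[...,2]>0.06)&(P[...,2]<0.12); s[:190]=0; s[290:]=0; s[:,:340]=0; s[:,430:]=0
r=cv2.minAreaRect((P[s][:,:2]*1000).astype(np.float32)); print("disp",r, s.sum(), np.percentile(P[s][:,2],[5,50,95]))
# dark base plate
b=((hsv[...,1]<90)&(hsv[...,2]<110)).astype(np.uint8)*255; b[:195]=0; b[290:]=0; b[:,:345]=0; b[:,425:]=0
print("finger_overhang",finger_overhang)
crop=cv2.resize(im[180:300,150:430],(784,336),interpolation=cv2.INTER_CUBIC); save("crop0.png",crop)
E
python3 m.py
```

```text
[283.9375   260.421875] ((484.1717834472656, 94.50228881835938), (110.53851318359375, 58.68891143798828), 10.233027458190918)
[186.35338346 248.7518797 ] ((507.663818359375, 339.0805969238281), (116.58042907714844, 59.685218811035156), 11.949764251708984)
[386.44444444 239.73611111] ((534.9165649414062, -152.39918518066406), (65.15961456298828, 117.68427276611328), 81.07252502441406)
[238.91603053 216.70992366] ((591.688232421875, 210.31256103515625), (113.70227813720703, 59.572574615478516), 4.516676425933838)
disp ((532.5784301757812, -153.71035766601562), (85.02952575683594, 129.49606323242188), 81.08370971679688) 1896 [0.0833     0.10039176 0.10620064]
finger_overhang 0.025
```

View pics/crop0.png

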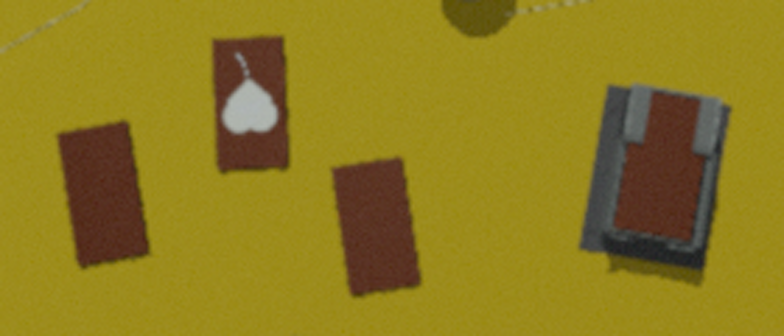

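The crop confirms it: the unpainted plaques are at (103,195) and (377,227), the leaf plaque is between them and stays, and the dispenser's lips are at the top end. I'll do the right-hand blank first (484,94 mm, yaw 10°).

```bash
cat >> h.py <<'E'
def go(x,y,z,yaw):
    "tool-axis increments (mm, deg) from the measured pose to world pose (mm, deg), tool down, translation before turn"
    o=get_obs(); q=o["tool_rot"]; T=Ro.from_quat([q[1],q[2],q[3],q[0]])
    a=np.radians(yaw); G=Ro.from_matrix(np.array([[np.cos(a),np.sin(a),0],[np.sin(a),-np.cos(a),0],[0,0,-1]]))
    D=T.inv().apply(np.array([x,y,z])-1000*o["eef_pos"]); w=np.degrees((T.inv()*G).as_rotvec())
    print("t",round(o["t"],2),"d",D.round(1),"w",w.round(1),"F",np.round(o["contact_force"],1))
E
python3 -c "
from h import *
go(484,94.5,200,10.2)"
```

```text
t 0.1 d [ 487.4 -598.8   56.3] w [-0.1  0.   9.7] F [-0.   0.4 -0.3]
```

Request:
{"method": "drive_tool", "body": {
  "increments": [
    {"dx": 0.03,"dy": -0.037,"dz": 0.0035,"claw": 0.076},
    {"dx": 0.03,"dy": -0.037,"dz": 0.0035},
    {"dx": 0.03,"dy": -0.037,"dz": 0.0035},
    {"dx": 0.03,"dy": -0.037,"dz": 0.0035},
    {"dx": 0.03,"dy": -0.037,"dz": 0.0035},
    {"dx": 0.03,"dy": -0.037,"dz": 0.0035},
    {"dx": 0.03,"dy": -0.037,"dz": 0.0035},
    {"dx": 0.03,"dy": -0.037,"dz": 0.0035},
    {"dx": 0.03,"dy": -0.037,"dz": 0.0035},
    {"dx": 0.03,"dy": -0.037,"dz": 0.0035},
    {"dx": 0.03,"dy": -0.037,"dz": 0.0035},
    {"dx": 0.03,"dy": -0.037,"dz": 0.0035},
    {"dx": 0.03,"dy": -0.037,"dz": 0.0035},
    {"dx": 0.03,"dy": -0.037,"dz": 0.0035},
    {"dx": 0.03,"dy": -0.037,"dz": 0.0035},
    {"dx": 0.03,"dy": -0.037,"dz": 0.0035},
    {"wz": 9.5},
    {}
  ],
  "newtons": 30
}}

```text
schema error: expected keys claw, dx, dy, dz, wx, wy, wz
```

```bash
cat > look.py <<'E'
from h import *
import sys
def plaques(z,name):
    im,d,K,R,p=cam("wrist"); save(name,im)
    hsv=cv2.cvtColor(im,cv2.COLOR_RGB2HSV)
    m=(((hsv[...,0]<12)|(hsv[...,0]>172))&(hsv[...,1]>90)&(hsv[...,2]<170)).astype(np.uint8)*255
    for c in cv2.findContours(m,0,1)[0]:
        if cv2.contourArea(c)<1500: continue
        w=ray(c[:,0],z,K,R,p)[:,:2]; r=cv2.minAreaRect((w*1000).astype(np.float32)); print(c[:,0].mean(0).round(),np.round(r[0],1),np.round(r[1],1),round(r[2],1))
    return im,d,K,R,p
E
python3 -c "
from look import *
go(484,94.5,200,10.2)
plaques(0.009,'w1.png'); o=get_obs(); print(o['gripper_width'])"
```

```text
t 0.1 d [ 487.4 -598.8   56.3] w [-0.1  0.   9.7] F [-0.   0.4 -0.3]
[404. 405.] [  72.1 -798. ] [129.  102.5] 0.1
[572. 129.] [ 359.4 -814.4] [210.8  34.8] 2.6
1.0029924712758844
```

View pics/w1.png

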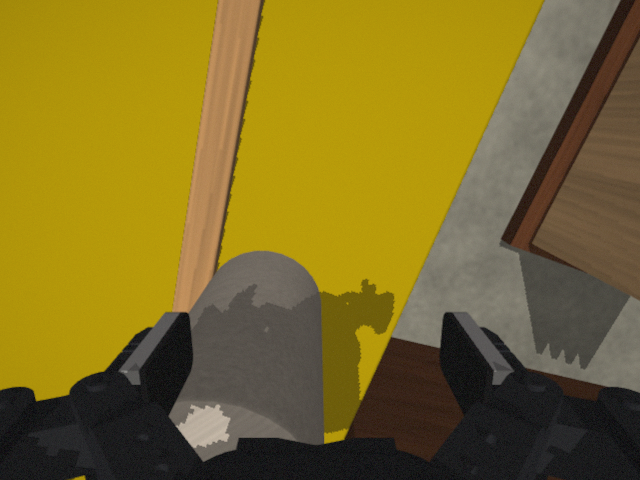

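The arm didn't move: every row needs all keys. The picture shows a grey cylinder below the gripper, so I'll descend only after moving away from it.

Request:
{"method": "drive_tool", "body": {
  "increments": [
    {"dx": 0.03,"dy": -0.037,"dz": 0,"wx": 0,"wy": 0,"wz": 0,"claw": 0.076},
    {"dx": 0.03,"dy": -0.037,"dz": 0,"wx": 0,"wy": 0,"wz": 0,"claw": 0.076},
    {"dx": 0.03,"dy": -0.037,"dz": 0,"wx": 0,"wy": 0,"wz": 0,"claw": 0.076},
    {"dx": 0.03,"dy": -0.037,"dz": 0,"wx": 0,"wy": 0,"wz": 0,"claw": 0.076},
    {"dx": 0.03,"dy": -0.037,"dz": 0,"wx": 0,"wy": 0,"wz": 0,"claw": 0.076},
    {"dx": 0.03,"dy": -0.037,"dz": 0,"wx": 0,"wy": 0,"wz": 0,"claw": 0.076},
    {"dx": 0.03,"dy": -0.037,"dz": 0,"wx": 0,"wy": 0,"wz": 0,"claw": 0.076},
    {"dx": 0.03,"dy": -0.037,"dz": 0,"wx": 0,"wy": 0,"wz": 0,"claw": 0.076},
    {"dx": 0.03,"dy": -0.037,"dz": 0.007,"wx": 0,"wy": 0,"wz": 0,"claw": 0.076},
    {"dx": 0.03,"dy": -0.037,"dz": 0.007,"wx": 0,"wy": 0,"wz": 0,"claw": 0.076},
    {"dx": 0.03,"dy": -0.037,"dz": 0.007,"wx": 0,"wy": 0,"wz": 0,"claw": 0.076},
    {"dx": 0.03,"dy": -0.037,"dz": 0.007,"wx": 0,"wy": 0,"wz": 0,"claw": 0.076},
    {"dx": 0.03,"dy": -0.037,"dz": 0.007,"wx": 0,"wy": 0,"wz": 0,"claw": 0.076},
    {"dx": 0.03,"dy": -0.037,"dz": 0.007,"wx": 0,"wy": 0,"wz": 0,"claw": 0.076},
    {"dx": 0.03,"dy": -0.037,"dz": 0.007,"wx": 0,"wy": 0,"wz": 0,"claw": 0.076},
    {"dx": 0.03,"dy": -0.037,"dz": 0.007,"wx": 0,"wy": 0,"wz": 0,"claw": 0.076},
    {"dx": 0,"dy": 0,"dz": 0,"wx": 0,"wy": 0,"wz": 9.5,"claw": 0.076},
    {"dx": 0,"dy": 0,"dz": 0,"wx": 0,"wy": 0,"wz": 0,"claw": 0.076}
  ],
  "newtons": 30
}}

```text
t: 2.4
eef_pos: [0.4794, 0.0854, 0.2]
tool_rot: [0.0, 0.996, 0.091, -0.0]
contact_force: [-0.5, -0.5, 0.2]
gripper_width: 0.888
grasp_force: 0.0
```

```bash
python3 -c "
from look import *
go(484,94.5,200,10.2)
plaques(0.009,'w2.png'); o=get_obs(); print(o['gripper_width'])"
```

```text
t 2.4 d [ 6.2 -8.2 -0. ] w [0.  0.  0.3] F [-0.5 -0.5  0.2]
[302. 205.] [484.2  96. ] [113.2  62.8] 10.4
[  9. 125.] [506.1 304.7] [ 23.9 108.9] 88.7
[160.  54.] [571.1 209.6] [74.9 64.8] 4.5
0.8891020454607217
```

Request:
{"method": "drive_tool", "body": {
  "increments": [
    {"dx": 0.0065,"dy": -0.0095,"dz": 0.03,"wx": 0,"wy": 0,"wz": 0,"claw": 0.076},
    {"dx": 0,"dy": 0,"dz": 0.045,"wx": 0,"wy": 0,"wz": 0,"claw": 0.076},
    {"dx": 0,"dy": 0,"dz": 0.045,"wx": 0,"wy": 0,"wz": 0,"claw": 0.076},
    {"dx": 0,"dy": 0,"dz": 0.04,"wx": 0,"wy": 0,"wz": 0,"claw": 0.076},
    {"dx": 0,"dy": 0,"dz": 0.016,"wx": 0,"wy": 0,"wz": 0,"claw": 0.076},
    {"dx": 0,"dy": 0,"dz": 0.002,"wx": 0,"wy": 0,"wz": 0,"claw": 0.076},
    {"dx": 0,"dy": 0,"dz": 0.002,"wx": 0,"wy": 0,"wz": 0,"claw": 0.076},
    {"dx": 0,"dy": 0,"dz": 0,"wx": 0,"wy": 0,"wz": 0,"claw": 0.076}
  ]
}}

```text
t: 3.45
eef_pos: [0.4852, 0.0957, 0.0214]
tool_rot: [-0.0, 0.996, 0.09, 0.001]
contact_force: [-0.0, -0.1, 0.9]
gripper_width: 0.891
grasp_force: 0.0
```

Request:
{"method": "drive_tool", "body": {
  "increments": [
    {"dx": 0,"dy": 0,"dz": 0.0015,"wx": 0,"wy": 0,"wz": 0,"claw": 0.076},
    {"dx": 0,"dy": 0,"dz": 0.0015,"wx": 0,"wy": 0,"wz": 0,"claw": 0.076},
    {"dx": 0,"dy": 0,"dz": 0,"wx": 0,"wy": 0,"wz": 0,"claw": 0.076}
  ]
}}

```text
t: 3.82
eef_pos: [0.4843, 0.0956, 0.0173]
tool_rot: [0.0, 0.996, 0.09, -0.0]
contact_force: [-1.0, 0.6, 0.4]
gripper_width: 0.889
grasp_force: 0.0
```

Request:
{"method": "drive_tool", "body": {
  "increments": [
    {"dx": 0,"dy": 0,"dz": 0.0015,"wx": 0,"wy": 0,"wz": 0,"claw": 0.076},
    {"dx": 0,"dy": 0,"dz": 0.0015,"wx": 0,"wy": 0,"wz": 0,"claw": 0.076},
    {"dx": 0,"dy": 0,"dz": 0,"wx": 0,"wy": 0,"wz": 0,"claw": 0.076}
  ]
}}

```text
t: 4.2
eef_pos: [0.4844, 0.0956, 0.0154]
tool_rot: [0.0, 0.996, 0.09, 0.0]
contact_force: [-3.4, -1.1, 16.6]
gripper_width: 0.889
grasp_force: 8.8
```

Request:
{"method": "drive_tool", "body": {
  "increments": [
    {"dx": 0,"dy": 0,"dz": -0.0075,"wx": 0,"wy": 0,"wz": 0,"claw": 0.076},
    {"dx": 0,"dy": 0,"dz": 0,"wx": 0,"wy": 0,"wz": 0,"claw": 0.06},
    {"dx": 0,"dy": 0,"dz": 0,"wx": 0,"wy": 0,"wz": 0,"claw": 0.055},
    {"dx": 0,"dy": 0,"dz": 0,"wx": 0,"wy": 0,"wz": 0,"claw": 0.055},
    {"dx": 0,"dy": 0,"dz": 0,"wx": 0,"wy": 0,"wz": 0,"claw": 0.055}
  ],
  "newtons": 30
}}

```text
t: 4.82
eef_pos: [0.4848, 0.0958, 0.0225]
tool_rot: [0.0, 0.996, 0.09, 0.001]
contact_force: [-1.8, -0.4, 10.6]
gripper_width: 0.736
grasp_force: 30.1
```

Request:
{"method": "drive_tool", "body": {
  "increments": [
    {"dx": 0,"dy": 0,"dz": 0,"wx": 0,"wy": 0,"wz": 0,"claw": 0.07},
    {"dx": 0,"dy": 0,"dz": -0.002,"wx": 0,"wy": 0,"wz": 0,"claw": 0.07},
    {"dx": 0,"dy": 0,"dz": 0,"wx": 0,"wy": 0,"wz": 0,"claw": 0.055},
    {"dx": 0,"dy": 0,"dz": 0,"wx": 0,"wy": 0,"wz": 0,"claw": 0.055},
    {"dx": 0,"dy": 0,"dz": 0,"wx": 0,"wy": 0,"wz": 0,"claw": 0.055}
  ],
  "newtons": 30
}}

```text
t: 5.45
eef_pos: [0.4843, 0.0955, 0.024]
tool_rot: [0.0, 0.996, 0.09, -0.0]
contact_force: [-1.3, -0.6, 6.3]
gripper_width: 0.736
grasp_force: 31.4
```

```bash
python3 -c "
from look import *
go(425,-136,210,-8.9);print(get_obs()['eef_pos'])"
```

```text
t 5.45 d [-100.   217.1 -185.9] w [ 0.   0.  19.3] F [-1.3 -0.6  6.3]
[0.48426151 0.0955434  0.02404108]
```

Request:
{"method": "drive_tool", "body": {
  "increments": [
    {"dx": 0,"dy": 0,"dz": -0.02,"wx": 0,"wy": 0,"wz": 0,"claw": 0.055},
    {"dx": 0,"dy": 0,"dz": -0.042,"wx": 0,"wy": 0,"wz": 0,"claw": 0.055},
    {"dx": 0,"dy": 0,"dz": -0.042,"wx": 0,"wy": 0,"wz": 0,"claw": 0.055},
    {"dx": 0,"dy": 0,"dz": -0.042,"wx": 0,"wy": 0,"wz": 0,"claw": 0.055},
    {"dx": 0,"dy": 0,"dz": -0.04,"wx": 0,"wy": 0,"wz": 0,"claw": 0.055},
    {"dx": -0.02,"dy": 0.0434,"dz": 0,"wx": 0,"wy": 0,"wz": 0,"claw": 0.055},
    {"dx": -0.02,"dy": 0.0434,"dz": 0,"wx": 0,"wy": 0,"wz": 0,"claw": 0.055},
    {"dx": -0.02,"dy": 0.0434,"dz": 0,"wx": 0,"wy": 0,"wz": 0,"claw": 0.055},
    {"dx": -0.02,"dy": 0.0434,"dz": 0,"wx": 0,"wy": 0,"wz": 0,"claw": 0.055},
    {"dx": -0.02,"dy": 0.0434,"dz": 0,"wx": 0,"wy": 0,"wz": 0,"claw": 0.055},
    {"dx": 0,"dy": 0,"dz": 0,"wx": 0,"wy": 0,"wz": 9.6,"claw": 0.055},
    {"dx": 0,"dy": 0,"dz": 0,"wx": 0,"wy": 0,"wz": 9.7,"claw": 0.055},
    {"dx": 0,"dy": 0,"dz": 0,"wx": 0,"wy": 0,"wz": 0,"claw": 0.055}
  ]
}}

```text
t: 7.08
eef_pos: [0.4248, -0.1359, 0.2096]
tool_rot: [0.0, 0.997, -0.077, -0.0]
contact_force: [-1.2, -1.1, -0.3]
gripper_width: 0.73
grasp_force: 33.7
```

```bash
python3 -c "
from look import *
go(425,-136,210,-8.9)
im,d,K,R,p=plaques(0.1,'w3.png'); np.savez('w3.npz',im=im,d=d,K=K,R=R,p=p)
P=cloud(d,K,R,p); s=(P[...,2]>0.09)&(P[...,2]<0.115)&(d>0)
a=np.radians(-8.9); u=np.array([np.cos(a),np.sin(a)]); v=np.array([-u[1],u[0]])
Q=(P[...,:2]-[.5335,-.1532])*1000; X=Q@u; Y=Q@v
for x0 in range(-70,75,10):
    k=s&(abs(X-x0)<5)&(abs(Y)<60); print(x0,k.sum(), np.percentile(Y[k],[1,99]).round(1) if k.sum() else '')
"
```

```text
t 7.08 d [ 0.3  0.1 -0.4] w [0. 0. 0.] F [-1.2 -1.1 -0.3]
[316. 303.] [ 381.6 -129.5] [108.8 186. ] 81.1
[311.  78.] [ 513.7 -147.9] [64.2 74.5] 81.1
-70 0 
-60 968 [-40.1  43.7]
-50 2998 [-39.6  43.3]
-40 3102 [-39.7  43.4]
-30 3240 [-39.6  43.2]
-20 3340 [-39.6  43.4]
-10 3425 [-39.6  43.4]
0 3630 [-39.7  43.4]
10 3996 [-39.6  43.3]
20 632 [-40.1  43.9]
30 0 
40 0 
50 0 
60 0 
70 0
```

View pics/w3.png

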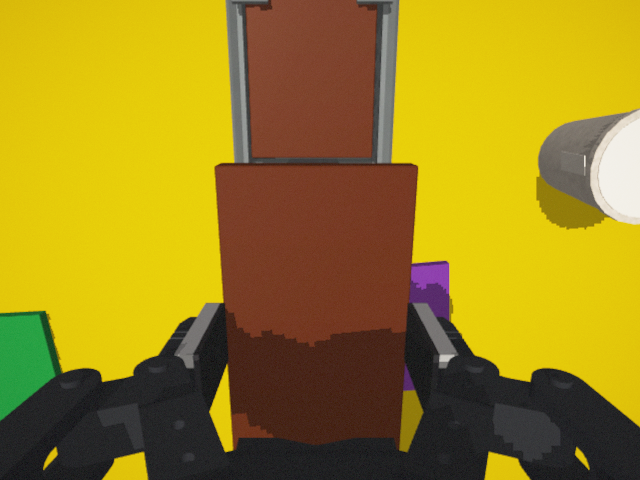

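The wrist view shows the held plaque centred in the grip (leading end at row 163, columns 217–417). The dispenser's channel is parallel to it, its side edges are at columns 232 and 393, and the lips start at row 0. I'll lay it at x ≈ -50 in the dispenser frame.

Request:
{"method": "drive_tool", "body": {
  "increments": [
    {"dx": 0.03,"dy": -0.0015,"dz": 0,"wx": 0,"wy": 0,"wz": 0,"claw": 0.055},
    {"dx": 0.03,"dy": 0,"dz": 0.01,"wx": 0,"wy": 0,"wz": 0,"claw": 0.055},
    {"dx": 0,"dy": 0,"dz": 0.03,"wx": 0,"wy": 0,"wz": 0,"claw": 0.055},
    {"dx": 0,"dy": 0,"dz": 0.03,"wx": 0,"wy": 0,"wz": 0,"claw": 0.055},
    {"dx": 0,"dy": 0,"dz": 0.01,"wx": 0,"wy": 0,"wz": 0,"claw": 0.055},
    {"dx": 0,"dy": 0,"dz": 0.003,"wx": 0,"wy": 0,"wz": 0,"claw": 0.055},
    {"dx": 0,"dy": 0,"dz": 0,"wx": 0,"wy": 0,"wz": 0,"claw": 0.055}
  ]
}}

```text
t: 8.0
eef_pos: [0.4851, -0.1438, 0.1276]
tool_rot: [0.0, 0.997, -0.078, 0.001]
contact_force: [-0.3, -0.5, 0.7]
gripper_width: 0.733
grasp_force: 33.6
```

Request:
{"method": "drive_tool", "body": {
  "increments": [
    {"dx": 0,"dy": 0,"dz": 0.0015,"wx": 0,"wy": 0,"wz": 0,"claw": 0.055},
    {"dx": 0,"dy": 0,"dz": 0.0015,"wx": 0,"wy": 0,"wz": 0,"claw": 0.055},
    {"dx": 0,"dy": 0,"dz": 0,"wx": 0,"wy": 0,"wz": 0,"claw": 0.055}
  ]
}}

```text
t: 8.38
eef_pos: [0.4849, -0.1438, 0.1242]
tool_rot: [0.0, 0.997, -0.078, 0.0]
contact_force: [-0.4, 0.4, 1.3]
gripper_width: 0.732
grasp_force: 33.8
```

Request:
{"method": "drive_tool", "body": {
  "increments": [
    {"dx": 0,"dy": 0,"dz": 0.001,"wx": 0,"wy": 0,"wz": 0,"claw": 0.055},
    {"dx": 0,"dy": 0,"dz": 0,"wx": 0,"wy": 0,"wz": 0,"claw": 0.08},
    {"dx": 0,"dy": 0,"dz": 0,"wx": 0,"wy": 0,"wz": 0,"claw": 0.08},
    {"dx": 0,"dy": 0,"dz": -0.02,"wx": 0,"wy": 0,"wz": 0,"claw": 0.08},
    {"dx": 0.005,"dy": 0,"dz": -0.03,"wx": 0,"wy": 0,"wz": 0,"claw": 0.08},
    {"dx": 0.005,"dy": 0,"dz": 0,"wx": 0,"wy": 0,"wz": 0,"claw": 0},
    {"dx": 0,"dy": 0,"dz": 0,"wx": 0,"wy": 0,"wz": 0,"claw": 0},
    {"dx": 0,"dy": 0,"dz": 0,"wx": 0,"wy": 0,"wz": 0,"claw": 0},
    {"dx": 0,"dy": 0,"dz": 0,"wx": 0,"wy": 0,"wz": 0,"claw": 0}
  ]
}}

```text
t: 9.5
eef_pos: [0.4938, -0.1452, 0.172]
tool_rot: [-0.0, 0.997, -0.078, -0.001]
contact_force: [0.8, 0.5, 0.0]
gripper_width: 0.079
grasp_force: 0.0
```

```bash
python3 -c "
from look import *
go(533.8,-151.4,100,-8.9)
plaques(0.109,'w4.png');print(get_obs()['gripper_width'])
im,d,K,R,p=cam('side'); save('s4.png',cv2.resize(im[230:370,270:450],(720,560)))"
```

```text
t 9.5 d [40.6 -0.  71.9] w [-0.   0.1 -0. ] F [0.8 0.5 0. ]
[316. 234.] [ 510.3 -148.3] [ 63.9 164.8] 81.0
0.005646818176432339
```

View pics/w4.png

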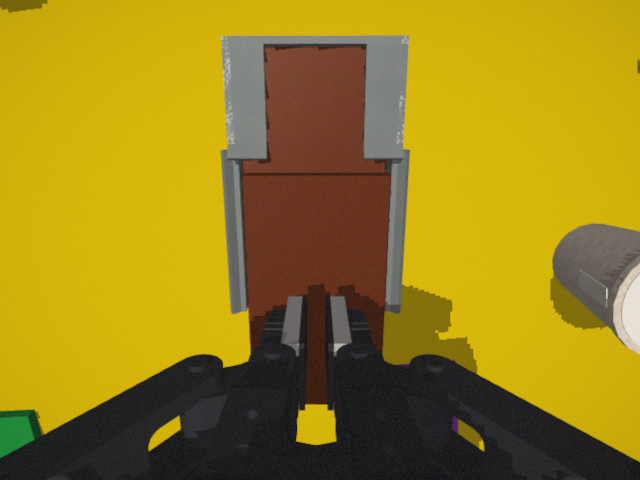

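The plaque lies straight on the pile. Its leading edge is at row 174, short of the lip edges at row 158. The fingers are closed over its middle, so I'll press next.

Request:
{"method": "drive_tool", "body": {
  "increments": [
    {"dx": 0,"dy": 0,"dz": 0.02,"wx": 0,"wy": 0,"wz": 0,"claw": 0},
    {"dx": 0,"dy": 0,"dz": 0.012,"wx": 0,"wy": 0,"wz": 0,"claw": 0},
    {"dx": 0,"dy": 0,"dz": 0.003,"wx": 0,"wy": 0,"wz": 0,"claw": 0},
    {"dx": 0,"dy": 0,"dz": 0.003,"wx": 0,"wy": 0,"wz": 0,"claw": 0},
    {"dx": 0,"dy": 0,"dz": 0,"wx": 0,"wy": 0,"wz": 0,"claw": 0}
  ]
}}

```text
t: 10.22
eef_pos: [0.4946, -0.1453, 0.135]
tool_rot: [0.0, 0.997, -0.078, 0.0]
contact_force: [-0.0, -0.4, 0.5]
gripper_width: -0.001
grasp_force: 0.0
```

Request:
{"method": "drive_tool", "body": {
  "increments": [
    {"dx": 0,"dy": 0,"dz": 0.002,"wx": 0,"wy": 0,"wz": 0,"claw": 0},
    {"dx": 0,"dy": 0,"dz": 0.002,"wx": 0,"wy": 0,"wz": 0,"claw": 0},
    {"dx": 0,"dy": 0,"dz": 0.002,"wx": 0,"wy": 0,"wz": 0,"claw": 0},
    {"dx": 0,"dy": 0,"dz": 0,"wx": 0,"wy": 0,"wz": 0,"claw": 0}
  ]
}}

```text
t: 10.72
eef_pos: [0.4949, -0.1453, 0.1298]
tool_rot: [0.0, 0.997, -0.078, 0.001]
contact_force: [-1.6, 0.4, 8.2]
gripper_width: -0.0
grasp_force: 4.4
```

Request:
{"method": "drive_tool", "body": {
  "increments": [
    {"dx": 0,"dy": 0,"dz": 0.002,"wx": 0,"wy": 0,"wz": 0,"claw": 0},
    {"dx": 0,"dy": 0,"dz": 0.002,"wx": 0,"wy": 0,"wz": 0,"claw": 0},
    {"dx": 0,"dy": 0,"dz": 0.002,"wx": 0,"wy": 0,"wz": 0,"claw": 0},
    {"dx": 0,"dy": 0,"dz": 0.0015,"wx": 0,"wy": 0,"wz": 0,"claw": 0},
    {"dx": 0,"dy": 0,"dz": 0,"wx": 0,"wy": 0,"wz": 0,"claw": 0}
  ]
}}

```text
t: 11.35
eef_pos: [0.4949, -0.1453, 0.1225]
tool_rot: [0.0, 0.997, -0.078, 0.001]
contact_force: [-2.5, 0.4, 10.0]
gripper_width: -0.001
grasp_force: 5.1
```

```bash
python3 -c "
from look import *
go(533.8,-151.4,100,-8.9)
im,d,K,R,p=plaques(0.099,'w5.png')
P=cloud(d,K,R,p)
a=np.radians(-8.9); u=np.array([np.cos(a),np.sin(a)]); v=np.array([-u[1],u[0]])
Q=(P[...,:2]-[.5338,-.1514])*1000; X=Q@u; Y=Q@v
for x0 in range(-20,60,4):
    k=(d>0)&(abs(X-x0)<2); f=lambda m:round(float(np.median(P[...,2][k&m]))*1000,1) if (k&m).sum() else None
    print(x0,f((Y>10)&(Y<18)),f((Y<-10)&(Y>-18)), f((Y>24)&(Y<30)), f((Y<-24)&(Y>-30)))
im,d,K,R,p=cam('side'); save('s5.png',cv2.resize(im[230:370,270:450],(720,560)))"
```

```text
t 11.35 d [39.4 -0.  22.5] w [ 0.  -0.1 -0. ] F [-2.5  0.4 10. ]
[315. 206.] [ 533.2 -151.9] [ 63.2 116.9] 81.0
-20 177.3 177.9 97.8 97.9
-16 97.9 97.9 97.8 97.8
-12 97.9 97.9 97.9 98.0
-8 97.8 97.9 97.9 98.0
-4 97.8 97.9 97.9 97.8
0 97.9 97.9 97.9 98.0
4 97.9 97.9 98.0 98.0
8 95.3 95.5 95.4 95.0
12 88.9 89.0 88.9 88.9
16 88.9 88.9 105.1 105.1
20 88.8 88.8 103.8 103.7
24 88.9 89.0 103.5 103.5
28 89.0 88.9 103.5 103.4
32 89.0 89.0 103.5 103.5
36 88.9 89.0 103.5 103.5
40 89.0 89.0 103.5 103.5
44 88.9 89.0 103.5 103.5
48 89.0 88.9 103.5 103.5
52 89.0 89.0 103.4 103.5
56 89.0 89.0 103.4 103.5
```

The plaque's upper face is at 97.9 mm, flat, below the lips (underside 100), with the leading end at x ≈ 8. Now slide.

Request:
{"method": "drive_tool", "body": {
  "increments": [
    {"dx": 0.003,"dy": 0,"dz": 0.0003,"wx": 0,"wy": 0,"wz": 0,"claw": 0},
    {"dx": 0.004,"dy": 0,"dz": 0,"wx": 0,"wy": 0,"wz": 0,"claw": 0},
    {"dx": 0.004,"dy": 0,"dz": 0,"wx": 0,"wy": 0,"wz": 0,"claw": 0},
    {"dx": 0.004,"dy": 0,"dz": 0,"wx": 0,"wy": 0,"wz": 0,"claw": 0},
    {"dx": 0.004,"dy": 0,"dz": 0,"wx": 0,"wy": 0,"wz": 0,"claw": 0},
    {"dx": 0.004,"dy": 0,"dz": 0,"wx": 0,"wy": 0,"wz": 0,"claw": 0}
  ]
}}

```text
t: 12.2
eef_pos: [0.5171, -0.149, 0.1221]
tool_rot: [0.0, 0.997, -0.078, -0.0]
contact_force: [-4.9, -0.5, 9.8]
gripper_width: -0.001
grasp_force: 5.1
```

```bash
cat > prof.py <<'E'
from look import *
def prof(name):
    go(533.8,-151.4,100,-8.9)
    im,d,K,R,p=cam("wrist"); save(name,im)
    P=cloud(d,K,R,p)
    a=np.radians(-8.9); u=np.array([np.cos(a),np.sin(a)]); v=np.array([-u[1],u[0]])
    Q=(P[...,:2]-[.5338,-.1514])*1000; X=Q@u; Y=Q@v; Z=P[...,2]*1000
    print("tcp box",((get_obs()["eef_pos"][:2]-[.5338,-.1514])*1000@np.c_[u,v]).round(1))
    for lo,hi in((8,19),(-19,-8)):
        print(lo,[(x0,round(float(np.median(Z[k])),1)) for x0 in range(-80,64,6) if (k:=(d>0)&(abs(X-x0)<1.5)&(Y>lo)&(Y<hi)).sum()>5])
    for lo,hi in((8,19),(-19,-8)):
        k=(d>0)&(Y>lo)&(Y<hi)&(Z>94.5)&(Z<101.5)&(X<59); print("lead",np.percentile(X[k],[1,99.5]).round(1) if k.sum() else None)
E
python3 -c "
from prof import *
prof('w6.png')"
```

```text
t 12.2 d [16.9 -0.2 22.1] w [ 0.  0. -0.] F [-4.9 -0.5  9.8]
tcp box [-16.3  -0.1]
8 [(-26, 97.5), (-20, 97.4), (-14, 97.4), (-8, 97.8), (-2, 170.9), (4, 97.5), (10, 97.4), (16, 97.4), (22, 97.5), (28, 97.5), (34, 88.5), (40, 88.5), (46, 88.6), (52, 88.4), (58, 88.5)]
-19 [(-26, 97.5), (-20, 97.6), (-14, 97.4), (-8, 97.7), (-2, 171.2), (4, 97.5), (10, 97.5), (16, 97.5), (22, 97.4), (28, 97.5), (34, 88.5), (40, 88.6), (46, 88.4), (52, 88.5), (58, 88.5)]
lead [-26.1  30.7]
lead [-24.3  30.7]
```

Request:
{"method": "drive_tool", "body": {
  "increments": [
    {"dx": 0.004,"dy": 0,"dz": 0,"wx": 0,"wy": 0,"wz": 0,"claw": 0},
    {"dx": 0.005,"dy": 0,"dz": 0,"wx": 0,"wy": 0,"wz": 0,"claw": 0},
    {"dx": 0.005,"dy": 0,"dz": 0,"wx": 0,"wy": 0,"wz": 0,"claw": 0},
    {"dx": 0.005,"dy": 0,"dz": 0,"wx": 0,"wy": 0,"wz": 0,"claw": 0},
    {"dx": 0.004,"dy": 0,"dz": 0,"wx": 0,"wy": 0,"wz": 0,"claw": 0},
    {"dx": 0.002,"dy": 0,"dz": 0,"wx": 0,"wy": 0,"wz": 0,"claw": 0},
    {"dx": 0.001,"dy": 0,"dz": 0,"wx": 0,"wy": 0,"wz": 0,"claw": 0},
    {"dx": 0,"dy": 0,"dz": 0,"wx": 0,"wy": 0,"wz": 0,"claw": 0}
  ]
}}

```text
t: 13.25
eef_pos: [0.5429, -0.153, 0.1223]
tool_rot: [0.0, 0.997, -0.078, 0.0]
contact_force: [-4.0, 0.6, 10.1]
gripper_width: 0.0
grasp_force: 5.1
```

```bash
python3 -c "
from prof import *
prof('w7.png')"
```

```text
t 13.25 d [-9.3 -0.1 22.3] w [ 0. -0. -0.] F [-4.   0.6 10.1]
tcp box [ 9.3 -0.2]
8 [(-2, 97.5), (4, 97.8), (10, 97.7), (16, 119.1), (22, 146.2), (28, 178.5), (34, 97.6), (40, 97.5), (46, 97.6), (52, 97.6), (58, 90.2)]
-19 [(-2, 97.8), (4, 97.7), (10, 97.7), (16, 117.5), (22, 146.5), (28, 178.1), (34, 97.7), (40, 97.6), (46, 97.6), (52, 97.6), (58, 89.6)]
lead [ 0.1 56.8]
lead [ 1.6 56.8]
```

Request:
{"method": "drive_tool", "body": {
  "increments": [
    {"dx": 0.001,"dy": 0,"dz": 0,"wx": 0,"wy": 0,"wz": 0,"claw": 0},
    {"dx": 0.001,"dy": 0,"dz": 0,"wx": 0,"wy": 0,"wz": 0,"claw": 0},
    {"dx": 0.001,"dy": 0,"dz": 0,"wx": 0,"wy": 0,"wz": 0,"claw": 0},
    {"dx": 0,"dy": 0,"dz": 0,"wx": 0,"wy": 0,"wz": 0,"claw": 0}
  ]
}}

```text
t: 13.8
eef_pos: [0.5459, -0.1535, 0.1223]
tool_rot: [0.0, 0.997, -0.078, 0.0]
contact_force: [-3.8, 0.3, 10.9]
gripper_width: 0.003
grasp_force: 5.1
```

Request:
{"method": "drive_tool", "body": {
  "increments": [
    {"dx": 0.0007,"dy": 0,"dz": 0,"wx": 0,"wy": 0,"wz": 0,"claw": 0},
    {"dx": 0,"dy": 0,"dz": 0,"wx": 0,"wy": 0,"wz": 0,"claw": 0}
  ]
}}

```text
t: 14.05
eef_pos: [0.5465, -0.1536, 0.1223]
tool_rot: [0.0, 0.997, -0.078, 0.0]
contact_force: [-4.7, 0.6, 10.1]
gripper_width: 0.0
grasp_force: 5.2
```

Request:
{"method": "drive_tool", "body": {
  "increments": [
    {"dx": 0.0007,"dy": 0,"dz": 0,"wx": 0,"wy": 0,"wz": 0,"claw": 0},
    {"dx": 0,"dy": 0,"dz": 0,"wx": 0,"wy": 0,"wz": 0,"claw": 0}
  ]
}}

```text
t: 14.3
eef_pos: [0.5465, -0.1536, 0.1221]
tool_rot: [0.0, 0.997, -0.078, -0.001]
contact_force: [-5.2, 0.4, 11.6]
gripper_width: 0.001
grasp_force: 5.6
```

Request:
{"method": "drive_tool", "body": {
  "increments": [
    {"dx": 0.0008,"dy": 0,"dz": 0,"wx": 0,"wy": 0,"wz": 0,"claw": 0},
    {"dx": 0,"dy": 0,"dz": 0,"wx": 0,"wy": 0,"wz": 0,"claw": 0}
  ]
}}

```text
t: 14.55
eef_pos: [0.5468, -0.1536, 0.1219]
tool_rot: [0.0, 0.997, -0.078, -0.001]
contact_force: [-6.6, 1.4, 11.5]
gripper_width: 0.003
grasp_force: 5.7
```

Request:
{"method": "drive_tool", "body": {
  "increments": [
    {"dx": 0.0008,"dy": 0,"dz": 0,"wx": 0,"wy": 0,"wz": 0,"claw": 0},
    {"dx": 0,"dy": 0,"dz": 0,"wx": 0,"wy": 0,"wz": 0,"claw": 0}
  ]
}}

```text
t: 14.8
eef_pos: [0.5478, -0.1538, 0.1219]
tool_rot: [0.0, 0.997, -0.078, -0.001]
contact_force: [-6.8, 1.9, 10.6]
gripper_width: 0.001
grasp_force: 5.4
```

```bash
python3 -c "
from prof import *
prof('w8.png')"
```

```text
t 14.8 d [-14.1  -0.2  22. ] w [ 0.   0.1 -0. ] F [-6.8  1.9 10.6]
tcp box [14.2 -0.2]
8 [(4, 97.3), (10, 97.1), (16, 97.2), (22, 118.9), (28, 141.2), (34, 97.4), (40, 97.2), (46, 97.2), (52, 97.3), (58, 97.3)]
-19 [(4, 97.2), (10, 97.4), (16, 97.3), (22, 116.5), (28, 141.7), (34, 97.4), (40, 97.2), (46, 97.3), (52, 97.3), (58, 97.2)]
lead [ 4.7 58.8]
lead [ 6.4 58.7]
```

Request:
{"method": "drive_tool", "body": {
  "increments": [
    {"dx": 0,"dy": 0,"dz": -0.01,"wx": 0,"wy": 0,"wz": 0,"claw": 0},
    {"dx": 0,"dy": 0,"dz": -0.04,"wx": 0,"wy": 0,"wz": 0,"claw": 0},
    {"dx": -0.05,"dy": 0,"dz": 0,"wx": 0,"wy": 0,"wz": 0,"claw": 0},
    {"dx": -0.055,"dy": 0,"dz": 0,"wx": 0,"wy": 0,"wz": 0,"claw": 0},
    {"dx": 0,"dy": 0,"dz": 0,"wx": 0,"wy": 0,"wz": 0,"claw": 0}
  ]
}}

```text
t: 15.48
eef_pos: [0.4404, -0.1373, 0.1706]
tool_rot: [0.0, 0.997, -0.078, -0.002]
contact_force: [1.3, -0.3, -0.0]
gripper_width: 0.003
grasp_force: 0.0
```

```bash
python3 -c "
from prof import *
prof('w9.png');plaques(.1,'w9b.png')"
```

```text
t 15.47 d [94.7 -0.7 70.2] w [ 0.1  0.2 -0.1] F [ 1.3 -0.3 -0. ]
tcp box [-91.3  -0.3]
8 [(-80, 192.1), (-74, 4.9), (-62, 78.3), (-56, 91.7), (-50, 100.6), (-44, 100.6), (-38, 100.6), (-32, 100.5), (-26, 100.6), (-20, 100.5), (-14, 100.5), (-8, 100.6), (-2, 100.5), (4, 100.6), (10, 100.5), (16, 100.5), (22, 100.4)]
-19 [(-80, 191.7), (-74, 4.5), (-62, 78.3), (-56, 91.9), (-50, 100.5), (-44, 100.7), (-38, 100.5), (-32, 100.5), (-26, 100.5), (-20, 100.6), (-14, 100.6), (-8, 100.6), (-2, 100.5), (4, 100.5), (10, 100.4), (16, 100.6), (22, 100.6)]
lead [-53.8  22.3]
lead [-53.8  22.3]
[315. 101.] [ 518.9 -149.8] [64.  82.6] 81.0
```

View pics/w9.png

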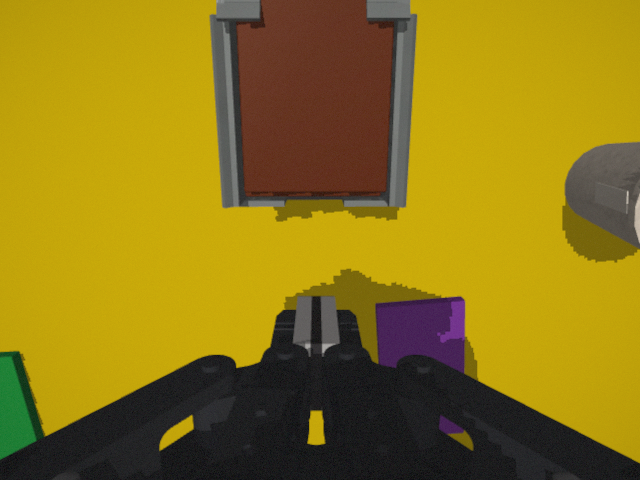

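The plaque is flat under the lips (top at 100.5 mm), with its trailing end at x ≈ -53.8 (image row 193). I'll confirm the stop with a gentle push from the front.

Request:
{"method": "drive_tool", "body": {
  "increments": [
    {"dx": 0,"dy": 0,"dz": 0.03,"wx": 0,"wy": 0,"wz": 0,"claw": 0},
    {"dx": 0.01,"dy": 0,"dz": 0.02,"wx": 0,"wy": 0,"wz": 0,"claw": 0},
    {"dx": 0.006,"dy": 0,"dz": 0,"wx": 0,"wy": 0,"wz": 0,"claw": 0},
    {"dx": 0.003,"dy": 0,"dz": 0,"wx": 0,"wy": 0,"wz": 0,"claw": 0},
    {"dx": 0,"dy": 0,"dz": 0,"wx": 0,"wy": 0,"wz": 0,"claw": 0}
  ]
}}

```text
t: 16.2
eef_pos: [0.4648, -0.1406, 0.1218]
tool_rot: [0.0, 0.997, -0.078, 0.001]
contact_force: [-0.5, -0.5, -0.7]
gripper_width: 0.001
grasp_force: 0.0
```

Request:
{"method": "drive_tool", "body": {
  "increments": [
    {"dx": 0.0015,"dy": 0,"dz": 0,"wx": 0,"wy": 0,"wz": 0,"claw": 0},
    {"dx": 0.0015,"dy": 0,"dz": 0,"wx": 0,"wy": 0,"wz": 0,"claw": 0},
    {"dx": 0,"dy": 0,"dz": 0,"wx": 0,"wy": 0,"wz": 0,"claw": 0}
  ]
}}

```text
t: 16.58
eef_pos: [0.4669, -0.1409, 0.1212]
tool_rot: [0.0, 0.997, -0.078, 0.0]
contact_force: [-0.5, 0.0, -0.1]
gripper_width: -0.002
grasp_force: 0.0
```

Request:
{"method": "drive_tool", "body": {
  "increments": [
    {"dx": 0.0015,"dy": 0,"dz": 0,"wx": 0,"wy": 0,"wz": 0,"claw": 0},
    {"dx": 0,"dy": 0,"dz": 0,"wx": 0,"wy": 0,"wz": 0,"claw": 0}
  ]
}}

```text
t: 16.82
eef_pos: [0.4683, -0.1411, 0.121]
tool_rot: [-0.0, 0.997, -0.078, 0.0]
contact_force: [0.3, 0.2, -0.7]
gripper_width: 0.002
grasp_force: 0.0
```

Request:
{"method": "drive_tool", "body": {
  "increments": [
    {"dx": 0.001,"dy": 0,"dz": 0,"wx": 0,"wy": 0,"wz": 0,"claw": 0},
    {"dx": 0.001,"dy": 0,"dz": 0,"wx": 0,"wy": 0,"wz": 0,"claw": 0},
    {"dx": 0,"dy": 0,"dz": 0,"wx": 0,"wy": 0,"wz": 0,"claw": 0}
  ]
}}

```text
t: 17.2
eef_pos: [0.4692, -0.1413, 0.1207]
tool_rot: [-0.0, 0.997, -0.078, -0.001]
contact_force: [-4.3, -0.5, 2.3]
gripper_width: -0.002
grasp_force: 2.0
```

Request:
{"method": "drive_tool", "body": {
  "increments": [
    {"dx": 0.001,"dy": 0,"dz": 0,"wx": 0,"wy": 0,"wz": 0,"claw": 0},
    {"dx": 0,"dy": 0,"dz": 0,"wx": 0,"wy": 0,"wz": 0,"claw": 0}
  ]
}}

```text
t: 17.45
eef_pos: [0.4694, -0.1414, 0.1205]
tool_rot: [-0.0, 0.997, -0.078, -0.002]
contact_force: [-7.1, 1.7, 3.5]
gripper_width: -0.001
grasp_force: 3.4
```

Request:
{"method": "drive_tool", "body": {
  "increments": [
    {"dx": 0.001,"dy": 0,"dz": 0,"wx": 0,"wy": 0,"wz": 0,"claw": 0},
    {"dx": 0,"dy": 0,"dz": 0,"wx": 0,"wy": 0,"wz": 0,"claw": 0}
  ]
}}

```text
t: 17.7
eef_pos: [0.4694, -0.1414, 0.1203]
tool_rot: [-0.0, 0.997, -0.078, -0.003]
contact_force: [-9.6, 1.6, 6.8]
gripper_width: -0.001
grasp_force: 4.5
```

Request:
{"method": "drive_tool", "body": {
  "increments": [
    {"dx": 0.001,"dy": 0,"dz": 0,"wx": 0,"wy": 0,"wz": 0,"claw": 0},
    {"dx": 0.001,"dy": 0,"dz": 0,"wx": 0,"wy": 0,"wz": 0,"claw": 0},
    {"dx": 0,"dy": 0,"dz": 0,"wx": 0,"wy": 0,"wz": 0,"claw": 0}
  ]
}}

```text
t: 18.08
eef_pos: [0.4696, -0.1416, 0.1199]
tool_rot: [-0.0, 0.997, -0.078, -0.005]
contact_force: [-13.2, 2.6, 8.1]
gripper_width: -0.002
grasp_force: 6.6
```

Request:
{"method": "drive_tool", "body": {
  "increments": [
    {"dx": 0.001,"dy": 0,"dz": 0,"wx": 0,"wy": 0,"wz": 0,"claw": 0},
    {"dx": 0.001,"dy": 0,"dz": 0,"wx": 0,"wy": 0,"wz": 0,"claw": 0},
    {"dx": 0,"dy": 0,"dz": 0,"wx": 0,"wy": 0,"wz": 0,"claw": 0}
  ]
}}

```text
t: 18.45
eef_pos: [0.4698, -0.1416, 0.1195]
tool_rot: [-0.0, 0.997, -0.078, -0.007]
contact_force: [-16.6, 3.0, 10.7]
gripper_width: 0.005
grasp_force: 8.8
```

It's firmly stopped at 17 N, so the first plaque is home. Now the second.

Request:
{"method": "drive_tool", "body": {
  "increments": [
    {"dx": -0.02,"dy": 0,"dz": 0,"wx": 0,"wy": 0,"wz": 0,"claw": 0},
    {"dx": -0.01,"dy": 0,"dz": -0.04,"wx": 0,"wy": 0,"wz": 0,"claw": 0.076},
    {"dx": 0,"dy": 0,"dz": -0.04,"wx": 0,"wy": 0,"wz": 0,"claw": 0.076},
    {"dx": 0,"dy": 0,"dz": 0,"wx": 0,"wy": 0,"wz": 0,"claw": 0.076}
  ]
}}

```text
t: 18.95
eef_pos: [0.4493, -0.1383, 0.2042]
tool_rot: [0.001, 0.997, -0.078, 0.004]
contact_force: [-0.4, -0.3, -0.0]
gripper_width: 0.637
grasp_force: 0.0
```

```bash
python3 -c "
from prof import *
go(507,340,200,12);print(get_obs()['eef_pos'])"
```

```text
t 18.95 d [ -17.4 -481.4    3.7] w [  0.1  -0.5 -20.9] F [-0.4 -0.3 -0. ]
[ 0.44929548 -0.13825657  0.20418766]
```

Request:
{"method": "drive_tool", "body": {
  "increments": [
    {"dx": -0.0016,"dy": -0.0438,"dz": 0,"wx": 0,"wy": 0,"wz": 0,"claw": 0.076},
    {"dx": -0.0016,"dy": -0.0438,"dz": 0,"wx": 0,"wy": 0,"wz": 0,"claw": 0.076},
    {"dx": -0.0016,"dy": -0.0438,"dz": 0,"wx": 0,"wy": 0,"wz": 0,"claw": 0.076},
    {"dx": -0.0016,"dy": -0.0438,"dz": 0,"wx": 0,"wy": 0,"wz": 0,"claw": 0.076},
    {"dx": -0.0016,"dy": -0.0438,"dz": 0,"wx": 0,"wy": 0,"wz": 0,"claw": 0.076},
    {"dx": -0.0016,"dy": -0.0438,"dz": 0,"wx": 0,"wy": 0,"wz": 0,"claw": 0.076},
    {"dx": -0.0016,"dy": -0.0438,"dz": 0,"wx": 0,"wy": 0,"wz": 0,"claw": 0.076},
    {"dx": -0.0016,"dy": -0.0438,"dz": 0,"wx": 0,"wy": 0,"wz": 0,"claw": 0.076},
    {"dx": -0.0016,"dy": -0.0438,"dz": 0,"wx": 0,"wy": 0,"wz": 0,"claw": 0.076},
    {"dx": -0.0016,"dy": -0.0438,"dz": 0,"wx": 0,"wy": 0,"wz": 0,"claw": 0.076},
    {"dx": -0.0016,"dy": -0.0438,"dz": 0,"wx": 0,"wy": 0,"wz": 0,"claw": 0.076},
    {"dx": 0,"dy": 0,"dz": 0,"wx": 0,"wy": 0,"wz": -10.4,"claw": 0.076},
    {"dx": 0,"dy": 0,"dz": 0,"wx": 0,"wy": 0,"wz": -10.4,"claw": 0.076},
    {"dx": 0,"dy": 0,"dz": 0,"wx": 0,"wy": 0,"wz": 0,"claw": 0.076}
  ]
}}

```text
t: 20.7
eef_pos: [0.5039, 0.341, 0.1999]
tool_rot: [-0.0, 0.995, 0.103, -0.0]
contact_force: [0.0, -0.1, 0.4]
gripper_width: 0.889
grasp_force: 0.0
```

```bash
python3 -c "
from prof import *
plaques(0.009,'w10.png');go(507,340,200,12);print(get_obs()['eef_pos'])"
```

```text
[316. 208.] [508.  341.3] [119.8  63. ] 11.8
[516. 130.] [591.9 213.7] [116.9  65.7] 4.6
t 20.75 d [2.8 1.4 0.1] w [-0.   0.  -0.4] F [ 1.2  0.2 -0.1]
[0.50396481 0.34084457 0.20012265]
```

View pics/w10.png

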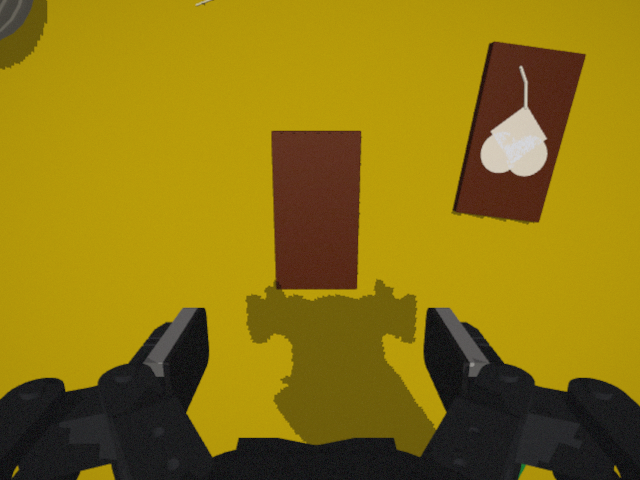

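View: the plain blank is centred at (316,208), aligned with the tool; the painted one at (516,130) is well clear of the fingers. Descend and grip.

Request:
{"method": "drive_tool", "body": {
  "increments": [
    {"dx": 0.004,"dy": 0.0003,"dz": 0.03,"wx": 0,"wy": 0,"wz": -0.4,"claw": 0.076},
    {"dx": 0,"dy": 0,"dz": 0.045,"wx": 0,"wy": 0,"wz": 0,"claw": 0.076},
    {"dx": 0,"dy": 0,"dz": 0.045,"wx": 0,"wy": 0,"wz": 0,"claw": 0.076},
    {"dx": 0,"dy": 0,"dz": 0.04,"wx": 0,"wy": 0,"wz": 0,"claw": 0.076},
    {"dx": 0,"dy": 0,"dz": 0.015,"wx": 0,"wy": 0,"wz": 0,"claw": 0.076},
    {"dx": 0,"dy": 0,"dz": 0,"wx": 0,"wy": 0,"wz": 0,"claw": 0.076},
    {"dx": 0,"dy": 0,"dz": 0,"wx": 0,"wy": 0,"wz": 0,"claw": 0.055},
    {"dx": 0,"dy": 0,"dz": 0,"wx": 0,"wy": 0,"wz": 0,"claw": 0.055},
    {"dx": 0,"dy": 0,"dz": 0,"wx": 0,"wy": 0,"wz": 0,"claw": 0.055},
    {"dx": 0,"dy": 0,"dz": 0,"wx": 0,"wy": 0,"wz": 0,"claw": 0.055}
  ],
  "newtons": 30
}}

```text
t: 22.0
eef_pos: [0.5088, 0.3423, 0.0281]
tool_rot: [-0.001, 0.994, 0.107, 0.001]
contact_force: [-1.3, -2.1, 7.1]
gripper_width: 0.711
grasp_force: 32.8
```

```bash
python3 -c "
from prof import *
go(425,-134.5,210,-8.9)"
```

```text
t 22.0 d [-182.5  448.  -182.9] w [-0.1 -0.2 21.1] F [-1.3 -2.1  7.1]
```

The opening is smaller than last time (0.711 against 0.736) and the TCP is high. I'll look at the grip before going on.

Request:
{"method": "drive_tool", "body": {
  "increments": [
    {"dx": 0,"dy": 0,"dz": -0.02,"wx": 0,"wy": 0,"wz": 0,"claw": 0.055},
    {"dx": 0,"dy": 0,"dz": 0,"wx": 0,"wy": 0,"wz": 0,"claw": 0.055}
  ]
}}

```text
t: 22.25
eef_pos: [0.5094, 0.3428, 0.0488]
tool_rot: [-0.001, 0.994, 0.107, 0.002]
contact_force: [0.8, -0.0, -0.0]
gripper_width: 0.644
grasp_force: 0.0
```

```bash
python3 -c "
from prof import *
o=get_obs(); im,d,K,R,p=cam('wrist'); save('w11.png',im)
P=cloud(d,K,R,p); print(o['eef_pos'],o['gripper_width'])
a=np.radians(12); u=np.array([np.cos(a),np.sin(a)]); v=np.array([-u[1],u[0]])
Q=(P[...,:2]-o['eef_pos'][:2])*1000; X=Q@u; Y=Q@v; Z=P[...,2]*1000
for y0 in (-26,-13,0,13,26): print(y0,[(x0,round(float(np.median(Z[k])),1)) for x0 in range(-60,70,10) if (k:=(d>0)&(abs(X-x0)<2)&(abs(Y-y0)<2)).sum()>3])"
```

```text
[0.50938954 0.34276439 0.04877615] 0.6442586284887127
-26 [(-60, 0.5), (-50, 0.4), (-40, 0.5), (-30, 0.4), (-20, 0.5), (-10, 39.9), (0, 44.2), (10, 52.3), (20, 0.7), (30, 0.3), (40, 0.5), (50, 0.5), (60, 0.4)]
-13 [(-60, 0.6), (-50, 0.3), (-40, 0.4), (-30, 0.6), (-20, 0.4), (-10, 0.5), (0, 0.4), (10, 102.5), (20, 1.4), (30, 0.6), (40, 0.5), (50, 0.4), (60, 0.6)]
0 [(-60, 9.5), (-50, 9.3), (-40, 9.5), (-30, 9.3), (-20, 9.5), (-10, 9.5), (0, 9.4), (10, 103.8), (20, 9.5), (30, 9.4), (40, 9.5), (50, 9.5), (60, 0.4)]
13 [(-60, 9.3), (-50, 9.4), (-40, 9.5), (-30, 9.6), (-20, 9.6), (-10, 9.4), (0, 9.4), (10, 101.7), (20, 10.0), (30, 9.3), (40, 9.4), (50, 9.5), (60, 0.3)]
26 [(-60, 9.3), (-50, 9.4), (-40, 9.6), (-30, 9.5), (-20, 9.5), (-10, 42.5), (0, 47.3), (10, 56.5), (20, 9.4), (30, 9.3), (40, 9.3), (50, 9.4), (60, 0.4)]
```

View pics/w11.png

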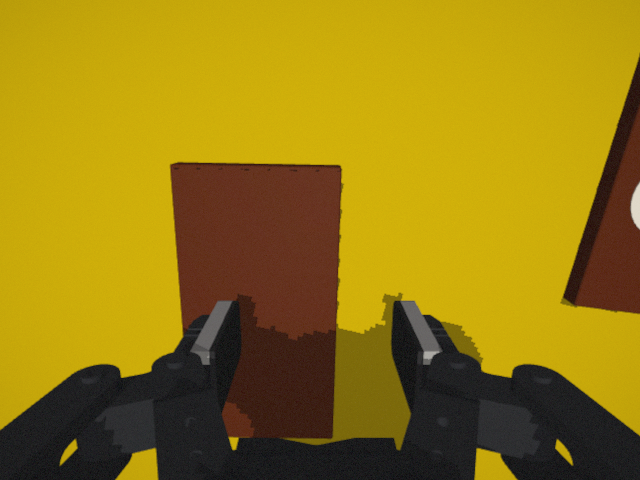

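The left finger rode over the plaque because I closed too high, and the plaque shifted about 24 mm to the left. It still lies flat at (257,300), so I'll rise, recentre, look and grip again lower.

Request:
{"method": "drive_tool", "body": {
  "increments": [
    {"dx": 0,"dy": 0,"dz": -0.05,"wx": 0,"wy": 0,"wz": 0,"claw": 0.072},
    {"dx": -0.002,"dy": -0.012,"dz": -0.05,"wx": 0,"wy": 0,"wz": 0,"claw": 0.072},
    {"dx": -0.002,"dy": -0.012,"dz": -0.05,"wx": 0,"wy": 0,"wz": 0,"claw": 0.072},
    {"dx": 0,"dy": 0,"dz": 0,"wx": 0,"wy": 0,"wz": 0,"claw": 0.072}
  ]
}}

```text
t: 22.8
eef_pos: [0.4999, 0.3673, 0.2007]
tool_rot: [-0.003, 0.994, 0.108, 0.003]
contact_force: [-0.2, 0.2, -0.3]
gripper_width: 0.841
grasp_force: 0.0
```

```bash
python3 -c "
from prof import *
plaques(0.009,'w12.png');go(508,365,24,12);o=get_obs();print(o['eef_pos'],o['gripper_width'])"
```

```text
[320. 217.] [499.7 364.1] [119.9  62.7] 11.1
[554. 137.] [591.8 214. ] [116.9  66.4] 4.5
t 22.85 d [  7.8   2.4 173.9] w [-0.1 -0.2  0.3] F [ 0.2  0.5 -1.6]
[0.49935239 0.36525133 0.19791799] 0.8441996714195765
```

Request:
{"method": "drive_tool", "body": {
  "increments": [
    {"dx": 0,"dy": 0.0012,"dz": 0.03,"wx": 0,"wy": 0,"wz": 1.2,"claw": 0.072},
    {"dx": 0,"dy": 0,"dz": 0.045,"wx": 0,"wy": 0,"wz": 0,"claw": 0.072},
    {"dx": 0,"dy": 0,"dz": 0.045,"wx": 0,"wy": 0,"wz": 0,"claw": 0.072},
    {"dx": 0,"dy": 0,"dz": 0.04,"wx": 0,"wy": 0,"wz": 0,"claw": 0.072},
    {"dx": 0,"dy": 0,"dz": 0,"wx": 0,"wy": 0,"wz": 0,"claw": 0.072},
    {"dx": 0,"dy": 0,"dz": 0,"wx": 0,"wy": 0,"wz": 0,"claw": 0.072}
  ]
}}

```text
t: 23.6
eef_pos: [0.4993, 0.363, 0.0365]
tool_rot: [-0.0, 0.995, 0.096, 0.0]
contact_force: [-1.0, 0.0, 1.0]
gripper_width: 0.843
grasp_force: 0.0
```

```bash
python3 -c "
from prof import *
go(499.7,364.1,22.5,11.1);plaques(0.009,'w13.png')"
```

```text
t 23.6 d [ 0.6 -1.  14. ] w [-0. -0. -0.] F [-1.  0.  1.]
[310. 292.] [500.1 364.3] [119.9  63.2] 11.2
```

Request:
{"method": "drive_tool", "body": {
  "increments": [
    {"dx": 0.0007,"dy": -0.0011,"dz": 0.007,"wx": 0,"wy": 0,"wz": 0,"claw": 0.072},
    {"dx": 0,"dy": 0,"dz": 0.007,"wx": 0,"wy": 0,"wz": 0,"claw": 0.072},
    {"dx": 0,"dy": 0,"dz": 0,"wx": 0,"wy": 0,"wz": 0,"claw": 0.072},
    {"dx": 0,"dy": 0,"dz": 0,"wx": 0,"wy": 0,"wz": 0,"claw": 0.055},
    {"dx": 0,"dy": 0,"dz": 0,"wx": 0,"wy": 0,"wz": 0,"claw": 0.055},
    {"dx": 0,"dy": 0,"dz": 0,"wx": 0,"wy": 0,"wz": 0,"claw": 0.055}
  ]
}}

```text
t: 24.4
eef_pos: [0.4997, 0.3642, 0.0222]
tool_rot: [-0.0, 0.995, 0.096, 0.0]
contact_force: [-0.1, -0.1, 0.1]
gripper_width: 0.739
grasp_force: 33.1
```

Request:
{"method": "drive_tool", "body": {
  "increments": [
    {"dx": 0,"dy": 0,"dz": -0.02,"wx": 0,"wy": 0,"wz": 0,"claw": 0.055},
    {"dx": 0,"dy": 0,"dz": -0.042,"wx": 0,"wy": 0,"wz": 0,"claw": 0.055},
    {"dx": 0,"dy": 0,"dz": -0.042,"wx": 0,"wy": 0,"wz": 0,"claw": 0.055},
    {"dx": 0,"dy": 0,"dz": -0.042,"wx": 0,"wy": 0,"wz": 0,"claw": 0.055},
    {"dx": 0,"dy": 0,"dz": -0.042,"wx": 0,"wy": 0,"wz": 0,"claw": 0.055},
    {"dx": 0,"dy": 0,"dz": 0,"wx": 0,"wy": 0,"wz": 0,"claw": 0.055}
  ]
}}

```text
t: 25.15
eef_pos: [0.501, 0.366, 0.2153]
tool_rot: [-0.002, 0.995, 0.096, 0.003]
contact_force: [-0.5, -0.1, -1.2]
gripper_width: 0.734
grasp_force: 33.3
```

```bash
python3 -c "
from prof import *
go(481.9,-143.3,210,-8.9);print(get_obs()['gripper_width'],get_obs()['eef_pos'])"
```

```text
t 25.15 d [-116.6  496.1    2.6] w [-0.3 -0.4 20. ] F [-0.5 -0.1 -1.2]
0.7339904785339807 [0.50102004 0.36596192 0.21531211]
```

Request:
{"method": "drive_tool", "body": {
  "increments": [
    {"dx": -0.0097,"dy": 0.0413,"dz": 0,"wx": 0,"wy": 0,"wz": 0,"claw": 0.055},
    {"dx": -0.0097,"dy": 0.0413,"dz": 0,"wx": 0,"wy": 0,"wz": 0,"claw": 0.055},
    {"dx": -0.0097,"dy": 0.0413,"dz": 0,"wx": 0,"wy": 0,"wz": 0,"claw": 0.055},
    {"dx": -0.0097,"dy": 0.0413,"dz": 0,"wx": 0,"wy": 0,"wz": 0,"claw": 0.055},
    {"dx": -0.0097,"dy": 0.0413,"dz": 0,"wx": 0,"wy": 0,"wz": 0,"claw": 0.055},
    {"dx": -0.0097,"dy": 0.0413,"dz": 0,"wx": 0,"wy": 0,"wz": 0,"claw": 0.055},
    {"dx": -0.0097,"dy": 0.0413,"dz": 0,"wx": 0,"wy": 0,"wz": 0,"claw": 0.055},
    {"dx": -0.0097,"dy": 0.0413,"dz": 0,"wx": 0,"wy": 0,"wz": 0,"claw": 0.055},
    {"dx": -0.0097,"dy": 0.0413,"dz": 0,"wx": 0,"wy": 0,"wz": 0,"claw": 0.055},
    {"dx": -0.0097,"dy": 0.0413,"dz": 0,"wx": 0,"wy": 0,"wz": 0,"claw": 0.055},
    {"dx": -0.0097,"dy": 0.0413,"dz": 0,"wx": 0,"wy": 0,"wz": 0,"claw": 0.055},
    {"dx": -0.0097,"dy": 0.0413,"dz": 0,"wx": 0,"wy": 0,"wz": 0,"claw": 0.055},
    {"dx": 0,"dy": 0,"dz": 0,"wx": 0,"wy": 0,"wz": 10,"claw": 0.055},
    {"dx": 0,"dy": 0,"dz": 0,"wx": 0,"wy": 0,"wz": 10,"claw": 0.055},
    {"dx": 0,"dy": 0,"dz": 0,"wx": 0,"wy": 0,"wz": 0,"claw": 0.055},
    {"dx": 0,"dy": 0,"dz": 0,"wx": 0,"wy": 0,"wz": 0,"claw": 0.055}
  ]
}}

```text
t: 27.15
eef_pos: [0.4803, -0.1443, 0.21]
tool_rot: [0.0, 0.997, -0.076, -0.0]
contact_force: [0.0, 0.3, 0.1]
gripper_width: 0.737
grasp_force: 33.3
```

```bash
python3 -c "
from prof import *
go(481.9,-143.3,128,-8.9);print(get_obs()['gripper_width'])"
```

```text
t 27.15 d [ 1.5 -1.3 82. ] w [0.  0.  0.2] F [0.  0.3 0.1]
0.7374167789902611
```

Request:
{"method": "drive_tool", "body": {
  "increments": [
    {"dx": 0.0015,"dy": -0.0013,"dz": 0.02,"wx": 0,"wy": 0,"wz": 0.2,"claw": 0.055},
    {"dx": 0,"dy": 0,"dz": 0.035,"wx": 0,"wy": 0,"wz": 0,"claw": 0.055},
    {"dx": 0,"dy": 0,"dz": 0.02,"wx": 0,"wy": 0,"wz": 0,"claw": 0.055},
    {"dx": 0,"dy": 0,"dz": 0.008,"wx": 0,"wy": 0,"wz": 0,"claw": 0.055},
    {"dx": 0,"dy": 0,"dz": 0.002,"wx": 0,"wy": 0,"wz": 0,"claw": 0.055},
    {"dx": 0,"dy": 0,"dz": 0,"wx": 0,"wy": 0,"wz": 0,"claw": 0.055}
  ]
}}

```text
t: 27.9
eef_pos: [0.4827, -0.1436, 0.1257]
tool_rot: [0.0, 0.997, -0.079, 0.001]
contact_force: [0.7, -0.0, -0.4]
gripper_width: 0.731
grasp_force: 33.3
```

Request:
{"method": "drive_tool", "body": {
  "increments": [
    {"dx": 0,"dy": 0,"dz": 0.0015,"wx": 0,"wy": 0,"wz": 0,"claw": 0.055},
    {"dx": 0,"dy": 0,"dz": 0,"wx": 0,"wy": 0,"wz": 0,"claw": 0.055}
  ]
}}

```text
t: 28.15
eef_pos: [0.4824, -0.1436, 0.1239]
tool_rot: [0.0, 0.997, -0.08, 0.0]
contact_force: [-0.5, 0.5, -0.7]
gripper_width: 0.74
grasp_force: 33.3
```

Request:
{"method": "drive_tool", "body": {
  "increments": [
    {"dx": 0,"dy": 0,"dz": 0.001,"wx": 0,"wy": 0,"wz": 0,"claw": 0.055},
    {"dx": 0,"dy": 0,"dz": 0,"wx": 0,"wy": 0,"wz": 0,"claw": 0.08},
    {"dx": 0,"dy": 0,"dz": 0,"wx": 0,"wy": 0,"wz": 0,"claw": 0.08},
    {"dx": 0,"dy": 0,"dz": -0.02,"wx": 0,"wy": 0,"wz": 0,"claw": 0.08},
    {"dx": 0.006,"dy": 0,"dz": -0.03,"wx": 0,"wy": 0,"wz": 0,"claw": 0.08},
    {"dx": 0.006,"dy": 0,"dz": 0,"wx": 0,"wy": 0,"wz": 0,"claw": 0},
    {"dx": 0,"dy": 0,"dz": 0,"wx": 0,"wy": 0,"wz": 0,"claw": 0},
    {"dx": 0,"dy": 0,"dz": 0,"wx": 0,"wy": 0,"wz": 0,"claw": 0},
    {"dx": 0,"dy": 0,"dz": 0,"wx": 0,"wy": 0,"wz": 0,"claw": 0}
  ]
}}

```text
t: 29.28
eef_pos: [0.4934, -0.1453, 0.1717]
tool_rot: [-0.0, 0.997, -0.08, -0.001]
contact_force: [0.9, 0.1, -0.4]
gripper_width: 0.078
grasp_force: 0.0
```

```bash
python3 -c "
from prof import *
prof('w14.png');plaques(.109,'w14b.png')
go(494.3,-145.2,134,-8.9)
im,d,K,R,p=cam('top'); f=np.load('top0.npz')
for n in('w14b.png',):
    im=cv2.imread('pics/'+n); cv2.imwrite('pics/w14c.png',im)"
```

```text
t 29.27 d [41.  -0.4 71.7] w [-0.   0.1 -0.2] F [ 0.9  0.1 -0.4]
tcp box [-40.7  -0.2]
8 [(-50, 109.4), (-44, 109.4), (-38, 109.4), (-32, 110.2), (-26, 211.8), (-20, 109.4), (-14, 109.4), (-8, 109.5), (-2, 109.5), (4, 109.5), (10, 100.6), (16, 100.3), (22, 100.5), (28, 100.4), (34, 100.4), (40, 100.4), (46, 100.4), (52, 100.5), (58, 100.5)]
-19 [(-56, 109.2), (-50, 109.4), (-44, 109.4), (-38, 109.6), (-32, 109.8), (-26, 220.2), (-20, 109.6), (-14, 109.6), (-8, 109.5), (-2, 109.5), (4, 109.4), (10, 100.5), (16, 100.5), (22, 100.5), (28, 100.5), (34, 100.5), (40, 100.6), (46, 100.4), (52, 100.4), (58, 100.6)]
lead [ 8.9 58.9]
lead [ 8.8 58.7]
[315. 222.] [ 521.5 -150.2] [ 63.9 143.1] 80.9
t 29.38 d [ 0.6 -0.3 38.1] w [-0.   0.  -0.2] F [-0.4 -0.3 -0.1]
```

View pics/w14b.png

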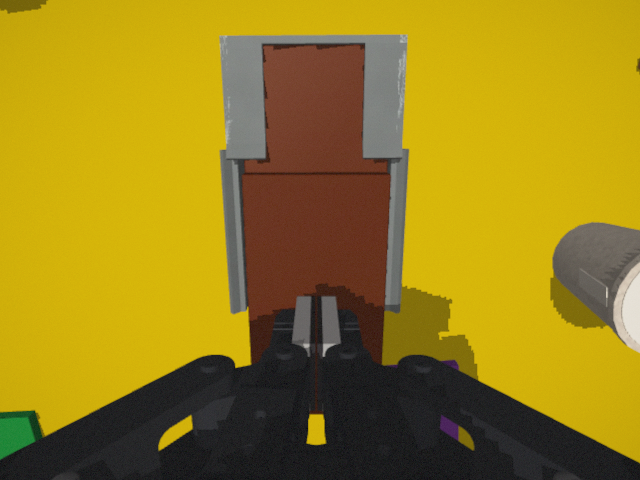

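The second plaque lies straight at the same spot (leading edge at row 173, lips at row 158). Press and slide as before.

Request:
{"method": "drive_tool", "body": {
  "increments": [
    {"dx": 0,"dy": 0.0,"dz": 0.02,"wx": 0,"wy": 0,"wz": -0.2,"claw": 0},
    {"dx": 0,"dy": 0,"dz": 0.012,"wx": 0,"wy": 0,"wz": 0,"claw": 0},
    {"dx": 0,"dy": 0,"dz": 0.004,"wx": 0,"wy": 0,"wz": 0,"claw": 0},
    {"dx": 0,"dy": 0,"dz": 0.002,"wx": 0,"wy": 0,"wz": 0,"claw": 0},
    {"dx": 0,"dy": 0,"dz": 0.002,"wx": 0,"wy": 0,"wz": 0,"claw": 0},
    {"dx": 0,"dy": 0,"dz": 0.002,"wx": 0,"wy": 0,"wz": 0,"claw": 0},
    {"dx": 0,"dy": 0,"dz": 0.002,"wx": 0,"wy": 0,"wz": 0,"claw": 0},
    {"dx": 0,"dy": 0,"dz": 0,"wx": 0,"wy": 0,"wz": 0,"claw": 0}
  ]
}}

```text
t: 30.42
eef_pos: [0.4943, -0.1454, 0.1297]
tool_rot: [0.0, 0.997, -0.078, 0.0]
contact_force: [-2.9, -0.1, 10.0]
gripper_width: 0.002
grasp_force: 4.9
```

Request:
{"method": "drive_tool", "body": {
  "increments": [
    {"dx": 0,"dy": 0,"dz": 0.002,"wx": 0,"wy": 0,"wz": 0,"claw": 0},
    {"dx": 0,"dy": 0,"dz": 0.002,"wx": 0,"wy": 0,"wz": 0,"claw": 0},
    {"dx": 0,"dy": 0,"dz": 0.0015,"wx": 0,"wy": 0,"wz": 0,"claw": 0},
    {"dx": 0,"dy": 0,"dz": 0,"wx": 0,"wy": 0,"wz": 0,"claw": 0}
  ]
}}

```text
t: 30.92
eef_pos: [0.4943, -0.1455, 0.1243]
tool_rot: [0.0, 0.997, -0.078, 0.0]
contact_force: [-4.5, 0.9, 10.8]
gripper_width: -0.001
grasp_force: 5.5
```

```bash
python3 -c "
from prof import *
prof('w15.png')"
```

```text
t 30.93 d [39.9 -0.3 24.4] w [ 0. -0. -0.] F [-4.5  0.9 10.8]
tcp box [-39.9  -0.2]
8 [(-50, 99.7), (-44, 99.7), (-38, 99.7), (-32, 121.5), (-26, 100.6), (-20, 99.8), (-14, 99.7), (-8, 99.8), (-2, 99.8), (4, 99.8), (10, 90.8), (16, 90.9), (22, 90.8), (28, 90.8), (34, 90.8), (40, 90.8), (46, 90.8), (52, 90.9), (58, 90.8)]
-19 [(-50, 99.8), (-44, 99.7), (-38, 99.6), (-32, 119.2), (-26, 143.0), (-20, 99.7), (-14, 99.8), (-8, 99.7), (-2, 99.8), (4, 99.8), (10, 90.7), (16, 90.8), (22, 90.8), (28, 90.8), (34, 90.8), (40, 90.7), (46, 90.8), (52, 90.8), (58, 90.9)]
lead [-49.    8.4]
lead [-47.1   8.3]
```

Another 2 mm down, then slide about 22 mm.

Request:
{"method": "drive_tool", "body": {
  "increments": [
    {"dx": 0,"dy": 0,"dz": 0.0022,"wx": 0,"wy": 0,"wz": 0,"claw": 0},
    {"dx": 0,"dy": 0,"dz": 0,"wx": 0,"wy": 0,"wz": 0,"claw": 0},
    {"dx": 0.003,"dy": 0,"dz": 0.0003,"wx": 0,"wy": 0,"wz": 0,"claw": 0},
    {"dx": 0.004,"dy": 0,"dz": 0,"wx": 0,"wy": 0,"wz": 0,"claw": 0},
    {"dx": 0.004,"dy": 0,"dz": 0,"wx": 0,"wy": 0,"wz": 0,"claw": 0},
    {"dx": 0.004,"dy": 0,"dz": 0,"wx": 0,"wy": 0,"wz": 0,"claw": 0},
    {"dx": 0.004,"dy": 0,"dz": 0,"wx": 0,"wy": 0,"wz": 0,"claw": 0},
    {"dx": 0.004,"dy": 0,"dz": 0,"wx": 0,"wy": 0,"wz": 0,"claw": 0}
  ]
}}

```text
t: 31.98
eef_pos: [0.5169, -0.1492, 0.1219]
tool_rot: [0.0, 0.997, -0.078, 0.0]
contact_force: [-4.8, 0.2, 11.1]
gripper_width: -0.001
grasp_force: 5.7
```

```bash
python3 -c "
from prof import *
prof('w16.png')"
```

```text
t 31.98 d [17.  -0.5 21.9] w [ 0. -0. -0.] F [-4.8  0.2 11.1]
tcp box [-16.4  -0.4]
8 [(-26, 97.1), (-20, 97.3), (-14, 97.2), (-8, 97.4), (-2, 173.7), (4, 97.2), (10, 97.3), (16, 97.3), (22, 97.3), (28, 97.2), (34, 88.3), (40, 88.3), (46, 88.2), (52, 88.3), (58, 88.2)]
-19 [(-26, 97.3), (-20, 97.2), (-14, 97.3), (-8, 97.3), (-2, 174.6), (4, 97.3), (10, 97.3), (16, 97.2), (22, 97.2), (28, 97.3), (34, 88.3), (40, 88.3), (46, 88.4), (52, 88.3), (58, 88.3)]
lead [-26.6  31.2]
lead [-23.5  31.2]
```

Request:
{"method": "drive_tool", "body": {
  "increments": [
    {"dx": 0.004,"dy": 0,"dz": 0,"wx": 0,"wy": 0,"wz": 0,"claw": 0},
    {"dx": 0.005,"dy": 0,"dz": 0,"wx": 0,"wy": 0,"wz": 0,"claw": 0},
    {"dx": 0.005,"dy": 0,"dz": 0,"wx": 0,"wy": 0,"wz": 0,"claw": 0},
    {"dx": 0.005,"dy": 0,"dz": 0,"wx": 0,"wy": 0,"wz": 0,"claw": 0},
    {"dx": 0.004,"dy": 0,"dz": 0,"wx": 0,"wy": 0,"wz": 0,"claw": 0},
    {"dx": 0.002,"dy": 0,"dz": 0,"wx": 0,"wy": 0,"wz": 0,"claw": 0},
    {"dx": 0.001,"dy": 0,"dz": 0,"wx": 0,"wy": 0,"wz": 0,"claw": 0},
    {"dx": 0.001,"dy": 0,"dz": 0,"wx": 0,"wy": 0,"wz": 0,"claw": 0},
    {"dx": 0,"dy": 0,"dz": 0,"wx": 0,"wy": 0,"wz": 0,"claw": 0}
  ]
}}

```text
t: 33.15
eef_pos: [0.5437, -0.1533, 0.1221]
tool_rot: [0.0, 0.997, -0.078, 0.0]
contact_force: [-4.6, 0.9, 10.2]
gripper_width: -0.001
grasp_force: 5.2
```

Request:
{"method": "drive_tool", "body": {
  "increments": [
    {"dx": 0.001,"dy": 0,"dz": 0,"wx": 0,"wy": 0,"wz": 0,"claw": 0},
    {"dx": 0.001,"dy": 0,"dz": 0,"wx": 0,"wy": 0,"wz": 0,"claw": 0},
    {"dx": 0,"dy": 0,"dz": 0,"wx": 0,"wy": 0,"wz": 0,"claw": 0}
  ]
}}

```text
t: 33.52
eef_pos: [0.5456, -0.1536, 0.122]
tool_rot: [0.0, 0.997, -0.078, 0.0]
contact_force: [-5.2, 1.0, 10.8]
gripper_width: 0.001
grasp_force: 5.2
```

Request:
{"method": "drive_tool", "body": {
  "increments": [
    {"dx": 0.0008,"dy": 0,"dz": 0,"wx": 0,"wy": 0,"wz": 0,"claw": 0},
    {"dx": 0,"dy": 0,"dz": 0,"wx": 0,"wy": 0,"wz": 0,"claw": 0}
  ]
}}

```text
t: 33.78
eef_pos: [0.5457, -0.1537, 0.122]
tool_rot: [0.0, 0.997, -0.078, -0.0]
contact_force: [-7.1, 1.6, 13.1]
gripper_width: 0.002
grasp_force: 6.4
```

Request:
{"method": "drive_tool", "body": {
  "increments": [
    {"dx": 0.0008,"dy": 0,"dz": 0,"wx": 0,"wy": 0,"wz": 0,"claw": 0},
    {"dx": 0,"dy": 0,"dz": 0,"wx": 0,"wy": 0,"wz": 0,"claw": 0}
  ]
}}

```text
t: 34.02
eef_pos: [0.5458, -0.1537, 0.1219]
tool_rot: [0.0, 0.997, -0.078, -0.001]
contact_force: [-7.8, 1.7, 14.7]
gripper_width: 0.002
grasp_force: 7.2
```

```bash
python3 -c "
from prof import *
prof('w17.png')"
```

```text
t 34.02 d [-12.2  -0.4  21.9] w [ 0.1  0.1 -0. ] F [-7.8  1.7 14.7]
tcp box [12.2 -0.4]
8 [(4, 97.1), (10, 97.2), (16, 97.2), (22, 97.3), (28, 176.3), (34, 97.1), (40, 97.3), (46, 97.2), (52, 97.3), (58, 97.2)]
-19 [(4, 97.2), (10, 97.1), (16, 97.3), (22, 97.2), (28, 176.7), (34, 97.2), (40, 97.3), (46, 97.3), (52, 97.2), (58, 97.3)]
lead [ 2.5 58.7]
lead [ 5.5 58.8]
```

Stopped. Lift off, retreat, and confirm with a gentle push from the front.

Request:
{"method": "drive_tool", "body": {
  "increments": [
    {"dx": 0,"dy": 0,"dz": -0.01,"wx": 0,"wy": 0,"wz": 0,"claw": 0},
    {"dx": 0,"dy": 0,"dz": -0.04,"wx": 0,"wy": 0,"wz": 0,"claw": 0},
    {"dx": -0.055,"dy": 0,"dz": 0,"wx": 0,"wy": 0,"wz": 0,"claw": 0},
    {"dx": -0.055,"dy": 0,"dz": 0,"wx": 0,"wy": 0,"wz": 0,"claw": 0},
    {"dx": 0,"dy": 0,"dz": 0,"wx": 0,"wy": 0,"wz": 0,"claw": 0},
    {"dx": 0,"dy": 0,"dz": 0,"wx": 0,"wy": 0,"wz": 0,"claw": 0}
  ]
}}

```text
t: 34.83
eef_pos: [0.4394, -0.1369, 0.1713]
tool_rot: [0.0, 0.997, -0.078, 0.001]
contact_force: [0.4, -0.3, -0.2]
gripper_width: 0.002
grasp_force: 0.0
```

```bash
python3 -c "
from prof import *
prof('w18.png'); go(452,-138.6,120.5,-8.9)"
```

```text
t 34.83 d [95.3 -0.4 71.6] w [ 0.  -0.1 -0. ] F [ 0.4 -0.3 -0.2]
tcp box [-95.   -0.2]
8 [(-80, 227.0), (-56, 100.5), (-50, 100.5), (-44, 100.5), (-38, 100.6), (-32, 100.6), (-26, 100.5), (-20, 100.5), (-14, 100.5), (-8, 100.5), (-2, 100.5), (4, 100.5), (10, 100.5), (16, 100.5), (22, 100.5)]
-19 [(-80, 227.0), (-56, 100.7), (-50, 100.6), (-44, 100.7), (-38, 100.6), (-32, 100.5), (-26, 100.5), (-20, 100.5), (-14, 100.5), (-8, 100.5), (-2, 100.6), (4, 100.5), (10, 100.6), (16, 100.6), (22, 100.5)]
lead [-59.4  22.1]
lead [-59.6  22. ]
t 34.88 d [12.  -0.2 50.8] w [-0.  -0.1 -0. ] F [ 0.4  0.9 -0.9]
```

Request:
{"method": "drive_tool", "body": {
  "increments": [
    {"dx": 0,"dy": 0,"dz": 0.03,"wx": 0,"wy": 0,"wz": 0,"claw": 0},
    {"dx": 0.01,"dy": 0,"dz": 0.0205,"wx": 0,"wy": 0,"wz": 0,"claw": 0},
    {"dx": 0.008,"dy": 0,"dz": 0,"wx": 0,"wy": 0,"wz": 0,"claw": 0},
    {"dx": 0.003,"dy": 0,"dz": 0,"wx": 0,"wy": 0,"wz": 0,"claw": 0},
    {"dx": 0,"dy": 0,"dz": 0,"wx": 0,"wy": 0,"wz": 0,"claw": 0}
  ]
}}

```text
t: 35.5
eef_pos: [0.4601, -0.14, 0.1208]
tool_rot: [0.0, 0.997, -0.078, 0.001]
contact_force: [-0.1, 0.4, -0.4]
gripper_width: -0.002
grasp_force: 0.0
```

Request:
{"method": "drive_tool", "body": {
  "increments": [
    {"dx": 0.0015,"dy": 0,"dz": 0,"wx": 0,"wy": 0,"wz": 0,"claw": 0},
    {"dx": 0.0015,"dy": 0,"dz": 0,"wx": 0,"wy": 0,"wz": 0,"claw": 0},
    {"dx": 0.001,"dy": 0,"dz": 0,"wx": 0,"wy": 0,"wz": 0,"claw": 0},
    {"dx": 0,"dy": 0,"dz": 0,"wx": 0,"wy": 0,"wz": 0,"claw": 0}
  ]
}}

```text
t: 36.0
eef_pos: [0.463, -0.1406, 0.12]
tool_rot: [0.0, 0.997, -0.078, 0.0]
contact_force: [0.3, -0.5, 0.9]
gripper_width: -0.0
grasp_force: 0.0
```

Request:
{"method": "drive_tool", "body": {
  "increments": [
    {"dx": 0.001,"dy": 0,"dz": 0,"wx": 0,"wy": 0,"wz": 0,"claw": 0},
    {"dx": 0.001,"dy": 0,"dz": 0,"wx": 0,"wy": 0,"wz": 0,"claw": 0},
    {"dx": 0,"dy": 0,"dz": 0,"wx": 0,"wy": 0,"wz": 0,"claw": 0}
  ]
}}

```text
t: 36.38
eef_pos: [0.4632, -0.1407, 0.1195]
tool_rot: [0.0, 0.997, -0.078, -0.002]
contact_force: [-5.6, 0.3, 2.5]
gripper_width: 0.001
grasp_force: 2.8
```

Request:
{"method": "drive_tool", "body": {
  "increments": [
    {"dx": 0.001,"dy": 0,"dz": 0,"wx": 0,"wy": 0,"wz": 0,"claw": 0},
    {"dx": 0.001,"dy": 0,"dz": 0,"wx": 0,"wy": 0,"wz": 0,"claw": 0},
    {"dx": 0,"dy": 0,"dz": 0,"wx": 0,"wy": 0,"wz": 0,"claw": 0}
  ]
}}

```text
t: 36.75
eef_pos: [0.4634, -0.1408, 0.1191]
tool_rot: [0.0, 0.997, -0.078, -0.004]
contact_force: [-9.2, 1.4, 6.2]
gripper_width: 0.003
grasp_force: 5.0
```

Request:
{"method": "drive_tool", "body": {
  "increments": [
    {"dx": 0.001,"dy": 0,"dz": 0,"wx": 0,"wy": 0,"wz": 0,"claw": 0},
    {"dx": 0.001,"dy": 0,"dz": 0,"wx": 0,"wy": 0,"wz": 0,"claw": 0},
    {"dx": 0.001,"dy": 0,"dz": 0,"wx": 0,"wy": 0,"wz": 0,"claw": 0},
    {"dx": 0.001,"dy": 0,"dz": 0,"wx": 0,"wy": 0,"wz": 0,"claw": 0},
    {"dx": 0,"dy": 0,"dz": 0,"wx": 0,"wy": 0,"wz": 0,"claw": 0}
  ]
}}

```text
t: 37.38
eef_pos: [0.4637, -0.1411, 0.1182]
tool_rot: [0.0, 0.997, -0.078, -0.008]
contact_force: [-17.4, 3.3, 11.3]
gripper_width: 0.001
grasp_force: 9.3
```

Request:
{"method": "drive_tool", "body": {
  "increments": [
    {"dx": -0.02,"dy": 0,"dz": 0,"wx": 0,"wy": 0,"wz": 0,"claw": 0},
    {"dx": -0.01,"dy": 0,"dz": -0.02,"wx": 0,"wy": 0,"wz": 0,"claw": 0},
    {"dx": 0,"dy": 0,"dz": -0.04,"wx": 0,"wy": 0,"wz": 0,"claw": 0},
    {"dx": 0,"dy": 0,"dz": -0.04,"wx": 0,"wy": 0,"wz": 0,"claw": 0},
    {"dx": 0,"dy": 0,"dz": 0,"wx": 0,"wy": 0,"wz": 0,"claw": 0},
    {"dx": 0,"dy": 0,"dz": 0,"wx": 0,"wy": 0,"wz": 0,"claw": 0}
  ]
}}

```text
t: 38.12
eef_pos: [0.4412, -0.1372, 0.2197]
tool_rot: [0.0, 0.997, -0.078, 0.0]
contact_force: [0.1, 0.6, 0.7]
gripper_width: -0.002
grasp_force: 0.0
```

```bash
python3 -c "
from prof import *
prof('w19.png')"; sed -e 's/^f=np.load.*/im,d,K,R,p=cam("top")/' m.py > m2.py; sed -i '/crop0/d' m2.py; python3 m2.py
```

```text
t 38.12 d [ 93.6  -0.4 119.7] w [ 0. -0. -0.] F [0.1 0.6 0.7]
tcp box [-94.1  -0.3]
8 [(-80, 245.1), (-74, 286.2), (-56, 100.4), (-50, 100.6), (-44, 100.5), (-38, 100.5), (-32, 100.4), (-26, 100.6), (-20, 100.4), (-14, 100.3), (-8, 100.5), (-2, 100.6), (4, 100.6), (10, 100.6), (16, 100.5), (22, 100.6), (28, 100.5), (34, 100.5)]
-19 [(-80, 243.2), (-74, 286.0), (-56, 100.5), (-50, 100.4), (-44, 100.6), (-38, 100.6), (-32, 100.7), (-26, 100.5), (-20, 100.6), (-14, 100.4), (-8, 100.5), (-2, 100.5), (4, 100.4), (10, 100.4), (16, 100.4), (22, 100.5), (28, 100.5), (34, 100.5)]
lead [-59.2  35.7]
lead [-59.2  35.6]
[387.27027027 230.36936937] ((558.8900146484375, -150.64846801757812), (72.04103088378906, 68.42913818359375), 3.269397497177124)
[238.91603053 216.6870229 ] ((591.5030517578125, 210.40313720703125), (112.71825408935547, 59.725975036621094), 4.714771747589111)
disp ((532.63134765625, -153.64874267578125), (84.78893280029297, 127.98108673095703), 81.07195281982422) 1105 [0.09259013 0.10089658 0.10667812]
finger_overhang 0.025
```

```bash
python3 -c "
from station import *
print(hand_in())"
```

```text
the job is handed in; nothing more can be done
None
```

Both blanks are loaded flat under the lips and held firm at the rear wall when pushed at about 17 N, the painted plaque, pots and brush were left alone, and the job was handed in at about 38 s (my first grip on the second blank missed and shifted it about 24 mm before I re-gripped it).

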